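# Re-rack the returned card boxes and issue the full one

## Task

Swing the rack's red-knobbed lever fully forward to drop the keeper bar, then lift the closed blue card boxes one after another to feel their weight: one is still full of record cards, the others are empty. Stand the full box upright in the red issue tray and slide every empty one into a bay of the rack, rim in the runners from the open front, fully home against the back stop. When all are placed swing the lever fully back so that the keeper bar locks them in, and leave the other things on the table where they are.

Things in the scene. Friction and masses are not known exactly. Their poses are not given: they have to be found in the camera images.
- box_a_mid (a point): closed blue card box, one of up to five alike (absent ones have no pose): body 124 (x) x 60 (y) x 62 mm high to the lid; 5 mm thick rim, 48 to 53 mm above the underside, 11 mm out along both long sides (82 mm over all); black carry handle over the lid: bar 80 (x) x 14 mm, 76 to 92 mm above the underside, open beneath but for end posts. Point: box centre, 46 mm above its underside
- box_b_mid (a point): another such box, same size, point and axes. Empty boxes weigh about 0.15 to 0.21 kg, the full one about 0.5 to 0.63 kg; nothing outside shows which it is
- box_c_mid (a point): another such box, same size, point and axes. Both ends of a box are alike: it may go into the rack either way round
- box_d_mid (a point): another such box, same size, point and axes
- box_e_mid (a point): another such box, same size, point and axes
- rack: fixed grey steel rack, 328 mm wide, open above, 112 mm high at the back. Origin: on the table, under a box fully home in the middle bay; x runs from the open mouths to the back (the way boxes slide in), y left, z up. Three bays, 104 mm apart along y. Runner mouths at x = -66 mm, flared lead-ins (to 103 mm high) out to x = -90; back stop face at x = +62
- bay1_home (a point): right-hand (-y) bay: where a box's centre is when it hangs there fully home; axes as the rack's. The rim slides on two steel ledges (tops 78 mm above the table), under lips that start at 89.5 mm (top 94); 66 mm clear between facing lips and ledges, 88 mm between the webs, so a box enters only from the front. It hangs with its underside 30 mm above the table; light friction
- bay2_home (a point): middle bay, built alike: where a box's centre is when it hangs there fully home; axes as the rack's
- bay3_home (a point): left-hand (+y) bay, built alike: where a box's centre is when it hangs there fully home; axes as the rack's
- keeper (a joint): yellow keeper bar low across the mouths, on a shaft along the rack's y (rack x = -70 mm, 12 mm above the table). 0 = open: bar lies forward, top 26 mm above the table, boxes pass over it; 1.3 = locked: bar 48 mm high, 4 mm in front of boxes that are home. Stays where it is left; needs 1 to 3 N at the knob of its lever
- lever_knob (a point): centre of the red ball knob (26 mm) of the keeper's lever, a 10 mm rod 105 mm long from the shaft, beside the rack at its y = -200 mm. Swings in the rack's x-z plane: at keeper 0 it leans 0.65 rad forward (-x of the rack), at 1.3 as far back (+x). Shut fingers can push the knob over along its arc
- issue_tray_in (a point): centre of the inner floor (4 mm above the table) of the fixed red issue tray, 200 (x) x 150 mm (y) outside, 4 mm walls, rim 28 mm above the table
- stapler: bystander: black stapler, 140 mm long, 45 mm high; origin under its middle
- rubber_stamp: bystander: wooden rubber stamp, 60 x 32 mm, 74 mm high; origin under its middle
- mug: bystander: white mug, 80 mm across, 92 mm high; origin under its middle
- tape_dispenser: bystander: grey tape dispenser, 150 x 60 mm, 88 mm high; origin under its middle
- hole_punch: bystander: hole punch, 120 x 100 mm, 75 mm high; origin under its middle
- marker: bystander: marker pen, 135 mm long, 18 mm thick; origin under its middle
There are look-alikes about, which are no part of the job. Leave any yellow look-alike of the part that bears box_c_mid alone.

How it is judged:
By the outcome, as a careful person would: the job done as asked, in the order asked, and still so for the second after the job is handed in, with the robot touching nothing.
Of box_b, box_d only 1 to 1 are there at a start; the rules pass over those that are not, and their reading is None.
Of box_a, box_c, box_e only 2 to 3 are there at a start; the rules pass over those that are not, and their reading is None.
At some moment in a run one of box_a, box_b, box_c, box_d, box_e may be knocked a few centimetres aside while the robot is not near it.
Once in a run the grip may slacken for a moment while it holds something.
It also fails if it takes over 210 s, if anything falls off the work surface, if the arm or the gripper's body presses on something with over 40 N, if the wrist force passes 120 N, or if a joint passes its speed limit or range.

## Robot

A 6-joint arm with a two-finger parallel gripper is mounted at the origin on the work surface. World frame = base frame: x ahead of the robot, y to its left, z up, the work surface at z = 0. Lengths are in m, angles in rad, forces in N, time in s.
With the tool pointing down it reaches from about 0.275 to 0.725 m from the base axis. Payload 15.9 kg.
Tool frame: the origin (TCP) lies between the finger pads; the fingertips stand 14 mm ahead of it and the grasp point (between the pads) lies 5 mm behind it (env.tips_ahead is the distance from the TCP to the fingertips, in m); z points along the fingers, y is the line along which they close (so a half turn about z gives the same grasp; the last joint's range is limited). The gripper opens to 85 mm and grips with 20 to 120 N. Pads are 22 mm wide; open, the fingers measure 114 mm over their backs; the gripper's body (76 mm by 85 mm) begins 54 mm behind the grasp point. The pads swing forward as they close: fully open they stand 13 mm farther back than shut.
Start: joints at [-1.145, 0.213, -0.034, 1.323, 0, 1.571], TCP at [0.207, -0.455, 0.245] pointing down, gripper open.
Joint ranges: [-2.98, 2.98], [-0.74, 1.72], [-1.14, 1.35], [-2.1, 2.04], [-1.57, 1.44], [-3.14, 3.14]. Speed limits (rad/s): [1.89, 1.89, 2.39, 2.57, 3.14, 3.14].

## Interface

Orientations are given as a unit quaternion [x, y, z, w].
In Python, from cell import env, imaging, workorder, finder gives the robot as it stands.
- The arm moves only by the tool jog_arm, never from a script. Its argument "motion" is a list of rows, each a list of 7 numbers: the shift along the tool's x, y, z in m, then the turn, a rotation vector about the tool's x, y, z in degrees, then the opening, from 0 (shut) to 1 (fully open). A call has 1 to 10 rows; each row shifts and turns the commanded pose from where the row before left it, along the tool's axes as they then stand; what a row does not reach is not made up. A row lasts 1/10 s, in which the tool goes at most 50 mm and 8.59 degrees, less where a joint would pass 70% of its speed; a pose out of reach is approached as far as the arm can. A call with a gripper value outside its range is refused whole. The fingers move at their own pace and stop on an object; "squeeze" is the grip in N (left out, the last holds). Time passes only in rows, so rows that do not move let the fingers close. It gives the time, the measured TCP pose, the force, the opening and the grip force at its end, in the units of the state.
- env.read_state(): the state, without advancing time (a new reading comes with each control period).
- imaging.read_camera(name): name is "scene" or "top" or "wrist"; returns a dict with "frame" (400x640x3 uint8, blue, green, red), "z_map" (400x640 float32, m along the optical axis (not along the pixel's ray), 0 where there is no reading), "intrinsics" (3x3 intrinsics, pixels), "cam_to_world" (4x4, takes a point from camera to world coordinates). Camera axes: x right, y up, looking along -z (the intrinsics and any distortion apply to the point x, -y, -z); pixel columns grow to the right and rows downward; lengths in m; the calibration is good to about 2 mm. A picture is of the moment at which its call begins.
- workorder.hand_in(): hands the job in; it is judged then, once.
Trained networks look in a picture, given as the dict that the camera call returned (one of the last four; its "shot" number tells which), for a name from the list of things; names that differ only in an ending like _2 or _b are one class to them, and where a whole thing is asked for, a point or a joint stands for the part that bears it (a point fixed in the world has none). Each returns a list of dicts, best first, with "conf" (0 to 1); they miss things now and then, are a little off and sometimes report something else, mostly with a low value. They report only what shows in the picture. A call takes as long as a camera call. They do not tell look-alikes from the thing itself.
- finder.search_frame(picture, name): "point" ([column, row] as shares, 0 to 1, of the picture: columns of its width, rows of its height, amid what is visible of it).
The state is a dict: "t": time; "joint_pos": joint angles; "joint_vel": joint speeds; "tau": joint torques, N m; "tool_pos": TCP position; "tool_rot": TCP orientation; "wrist_force": force on the tool from outside, world axes, zero at the start; "wrist_torque": the same for the moment, N m; "finger_gap": finger opening in m; "finger_force": force on a finger pad.
Only numpy, scipy, OpenCV 4.12 (cv2) and the standard library are available. Lean on these libraries where they do the work, as an engineer would, in place of code of your own. Each camera call takes 0.05 s, during which the arm holds its last target. There are 200 camera calls.

## Working session

There is one attempt and no reset: what is moved stays moved. The work goes in short steps, Python scripts to look and compute and a tool call to move; the robot and the scene stay as the last step left them, time stands still between calls to the robot, and variables do not carry over. Pictures are saved under pics/ and viewed, at most 14 in all, crops included, and the job is handed in when it is done.

Besides the shell and the picture viewer there is one more tool, called after "Call:" as a command line: name --pt "numbers of a row" for each row, then --argument value for the rest. jog_arm: Moves the arm, as the interface text tells. Its arguments: {"type":"object","properties":{"motion":{"type":"array"},"squeeze":{"type":"number"}},"required":["motion"]}

```bash
ls; mkdir -p pics; cat > h.py <<'E'
import numpy as np,cv2
from scipy.spatial.transform import Rotation as R
from cell import env,imaging,workorder,finder
def cloud(p):
    z=p["z_map"];K=p["intrinsics"];v,u=np.mgrid[:z.shape[0],:z.shape[1]]
    c=np.stack([(u-K[0,2])/K[0,0]*z,-(v-K[1,2])/K[1,1]*z,-z],-1)
    T=np.array(p["cam_to_world"]);w=c@T[:3,:3].T+T[:3,3];w[z==0]=np.nan
    return w
E
python3 - <<'E'
from h import *
for n in("scene","top"):
    p=imaging.read_camera(n);cv2.imwrite(f"pics/{n}0.png",p["frame"]);print(n,p.keys(),np.round(p["cam_to_world"],3).tolist(),p["intrinsics"].tolist())
    np.savez(f"{n}0.npz",w=cloud(p),f=p["frame"])
    for o in["box_a_mid","rack","lever_knob","mug","stapler","rubber_stamp","tape_dispenser","hole_punch","marker"]:
        try:
            for d in finder.search_frame(p,o)[:5]:
                x=d["point"];w=cloud(p)[min(399,int(x[1]*400)),min(639,int(x[0]*640))];print(n,o,round(d["conf"],2),[int(x[0]*640),int(x[1]*400)],np.round(w,3))
        except Exception as e: print(o,e)
print(env.read_state())
E
```

```text
pics
scene dict_keys(['frame', 'z_map', 'intrinsics', 'cam_to_world', 'shot']) [[-0.749, -0.348, 0.564, 1.356], [0.663, -0.419, 0.621, 0.866], [0.02, 0.839, 0.544, 0.888], [0.0, 0.0, 0.0, 1.0]] [[498.3658845415513, 0.0, 322.9127518032872], [0.0, 498.3658845415513, 194.26328318727715], [0.0, 0.0, 1.0]]
scene box_a_mid 0.94 [331, 183] [ 0.44  -0.106  0.065]
scene box_a_mid 0.59 [294, 170] [ 0.477 -0.246  0.063]
scene rack 0.9 [360, 261] [0.658 0.237 0.09 ]
scene lever_knob 0.84 [329, 236] [0.571 0.031 0.001]
scene mug 0.68 [260, 137] [ 0.414 -0.526  0.055]
scene stapler 0.8 [357, 307] [0.739 0.313 0.046]
scene stapler 0.63 [217, 218] [ 0.783 -0.23   0.019]
scene stapler 0.53 [358, 259] [0.661 0.234 0.096]
scene stapler 0.15 [242, 184] [ 0.606 -0.363  0.004]
scene rubber_stamp 0.54 [356, 196] [ 0.392 -0.04   0.029]
scene tape_dispenser 0.62 [506, 265] [0.32  0.449 0.027]
scene tape_dispenser 0.48 [300, 171] [ 0.452 -0.246  0.05 ]
scene hole_punch 0.74 [249, 237] [ 0.778 -0.067  0.043]
scene marker 0.67 [217, 221] [ 0.783 -0.231  0.007]
scene marker 0.63 [359, 241] [ 0.519  0.103 -0.   ]
[... 1031 characters left out ...]
([-1.14499736e+00,  2.12880409e-01, -3.43969876e-02,  1.32351819e+00,
        9.87710659e-06,  1.57079170e+00]), 'joint_vel': array([ 5.86479002e-04, -4.79347370e-05, -1.31402808e-03, -1.99926445e-04,
       -1.00573915e-03, -1.59399728e-03]), 'tau': array([-2.75082799e-03, -6.85973668e+01,  4.87333882e+01,  9.70159672e-04,
       -3.48174462e-04, -2.72624624e-05]), 'tool_pos': array([ 0.20651824, -0.455334  ,  0.24531683]), 'tool_rot': array([ 9.77421890e-01,  2.11297064e-01,  4.90540198e-06, -6.81052102e-07]), 'wrist_force': array([-0.02461321,  1.12807114,  0.41228762]), 'wrist_torque': array([ 0.03663842, -0.05876324, -0.00970091]), 'finger_force': 0.0, 'finger_gap': 0.08559664206052298}
```

```bash
python3 - <<'E'
import cv2
for n in("scene","top"):
    f=cv2.imread(f"pics/{n}0.png");f=f[60:380,110:590];cv2.imwrite(f"pics/{n}0z.png",cv2.resize(f,(800,533),interpolation=3))
E
```

```text
(no output)
```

View pics/top0z.png

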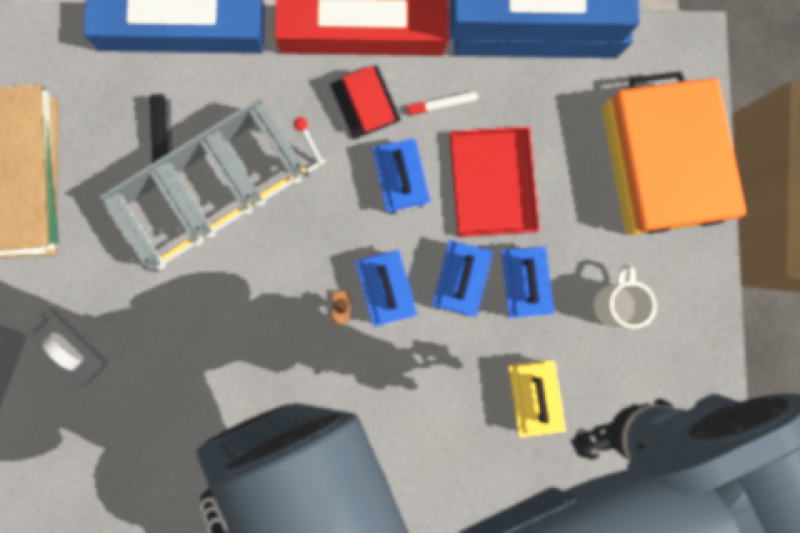

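View pics/scene0z.png

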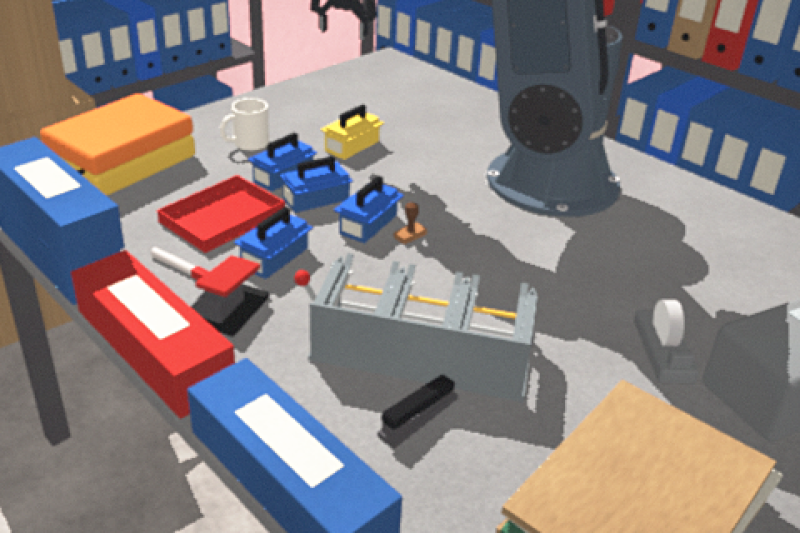

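Top view: four blue boxes, which at zoomed pixels are (402,175), (387,287), (463,278) and (528,282), plus a yellow look-alike at (537,398). The red tray is at (494,180). The rack's mouths face the robot and its lever leans back, with the knob at (300,123), so the keeper is locked.

```bash
cat >> h.py <<'E'
def boxes(w,f,verbose=1):
    """handles+blue bodies -> list of (x,y,yaw)"""
    hsv=cv2.cvtColor(f,cv2.COLOR_BGR2HSV);ok=np.isfinite(w[...,2])
    blue=(hsv[...,0]>100)&(hsv[...,0]<125)&(hsv[...,1]>140)&ok&(w[...,2]>.035)&(w[...,2]<.075)&(w[...,0]<.72)&(w[...,0]>.2)
    n,l,s,c=cv2.connectedComponentsWithStats(blue.astype(np.uint8))
    out=[]
    hand=ok&(hsv[...,2]<80)&(w[...,2]>.078)&(w[...,2]<.1)
    for i in range(1,n):
        if s[i,4]<150: continue
        P=w[l==i];m=np.median(P[:,:2],0)
        H=w[hand&(np.hypot(w[...,0]-m[0],w[...,1]-m[1])<.06)]
        r=None
        if len(H)>15:
            c0,sz,a=cv2.minAreaRect((H[:,:2]*1000).astype(np.float32));a=a if sz[0]>sz[1] else a+90
            r=np.round([c0[0],c0[1],max(sz),min(sz),(a+90)%180-90],1)
        L=P[P[:,2]>.058];b=None
        c1,sz1,a1=cv2.minAreaRect((P[:,:2]*1000).astype(np.float32));a1=a1 if sz1[0]>sz1[1] else a1+90
        print("box blue",s[i,4],np.round([*c1,max(sz1),min(sz1),(a1+90)%180-90],1),"handle",len(H),r)
E
python3 - <<'E'
from h import *
d=np.load("top0.npz");w,f=d["w"],d["f"];boxes(w,f)
hsv=cv2.cvtColor(f,cv2.COLOR_BGR2HSV)
reg=(w[...,0]>.42)&(w[...,0]<.8)&(w[...,1]>.03)&(w[...,1]<.45)
red=((hsv[...,0]<8)|(hsv[...,0]>172))&(hsv[...,1]>150)&(hsv[...,2]>90)
k=red&reg&(w[...,0]<.75);print("knob",k.sum(),w[k].mean(0),w[k].max(0))
for a,b in((.05,.12),(.084,.12),(.104,.12)):
    P=w[reg&~red&(w[...,2]>a)&(w[...,2]<b)];P=P[~((P[:,0]>.68)&(P[:,1]>.25)&(P[:,2]<.06))]
    r=cv2.minAreaRect((P[:,:2]*1000).astype(np.float32));print(a,len(P),r,cv2.boxPoints(r).tolist())
t=red&(w[...,0]>.4)&(w[...,0]<.72)&(w[...,1]<-.1)&(w[...,1]>-.45)
for a,b in((-.01,.012),(.022,.04)):
    P=w[t&(w[...,2]>a)&(w[...,2]<b)];print("tray",len(P),cv2.minAreaRect((P[:,:2]*1000).astype(np.float32)))
# heights hist
P=w[reg&~red&(w[...,2]>.05)&(w[...,2]<.13)];print(np.histogram(P[:,2],16,(.05,.13)))
E
```

```text
box blue 861 [ 625.  -152.7  120.9   79.1   12.9] handle 67 [ 624.9 -151.9   72.2    9.2   13.1]
box blue 912 [ 437.3 -265.3  122.    82.2  -14.6] handle 62 [ 436.3 -261.6   73.     9.7  -15.1]
box blue 883 [ 432.4 -382.4  119.3   81.1    5.2] handle 70 [ 432.2 -379.9   70.8    8.6    6.9]
box blue 921 [ 419.4 -126.5  120.5   80.7   15.9] handle 62 [ 418.  -124.9   67.8    8.7   16. ]
knob 15 [0.70418181 0.0345385  0.1084814 ] [0.71273847 0.03838338 0.11672899]
0.05 3143 ((605.7201538085938, 179.72109985351562), (158.54640197753906, 367.8140563964844), 33.66368865966797) [[437.7978210449219, 288.8454895019531], [641.6834106445312, -17.28823471069336], [773.6424560546875, 70.59671020507812], [569.7568969726562, 376.7304382324219]]
0.084 2651 ((605.7201538085938, 179.72109985351562), (158.54640197753906, 367.8140563964844), 33.66368865966797) [[437.7978210449219, 288.8454895019531], [641.6834106445312, -17.28823471069336], [773.6424560546875, 70.59671020507812], [569.7568969726562, 376.7304382324219]]
0.104 370 ((606.0238647460938, 179.12969970703125), (158.5841064453125, 366.5367736816406), 33.77999496459961) [[438.21978759765625, 287.37164306640625], [642.0161743164062, -17.285877227783203], [773.8279418945312, 70.88775634765625], [570.0315551757812, 375.5452880859375]]
tray 2596 ((625.1044311523438, -329.9755554199219), (191.38584899902344, 147.8934326171875), 4.4619951248168945)
tray 185 ((621.9222412109375, -329.1293640136719), (198.16249084472656, 147.52761840820312), 4.363699436187744)
(array([147,  50,  38,  61,  80,  87,  63, 158, 745, 904, 511, 151, 143,
        27,   0,   0]), array([0.05 , 0.055, 0.06 , 0.065, 0.07 , 0.075, 0.08 , 0.085, 0.09 ,
       0.095, 0.1  , 0.105, 0.11 , 0.115, 0.12 , 0.125, 0.13 ]))
```

```bash
cat >> h.py <<'E'
def rackfit(w,f,c=(.606,.2),th=32.):
    hsv=cv2.cvtColor(f,cv2.COLOR_BGR2HSV)
    grey=(hsv[...,1]<90)&(w[...,2]>.086)&(w[...,2]<.12)
    c=np.array(c)
    for k in range(5):
        t=np.radians(th);X=np.array([np.cos(t),np.sin(t)]);Y=np.array([-X[1],X[0]])
        d=w[...,:2]-c;m=grey&(abs(d@X)<.11)&(abs(d@Y)<.185);
        m=cv2.morphologyEx(m.astype(np.uint8),cv2.MORPH_OPEN,np.ones((2,2)))>0
        P=w[m]
        r=cv2.minAreaRect((P[:,:2]*1000).astype(np.float32))
        th=r[2]+ (0 if r[1][0]<r[1][1] else 90);th=(th+90)%180-90
        c=np.array(r[0])/1000
    print("rack rect",r,"th",th)
    return P,th
E
python3 - <<'E'
from h import *
d=np.load("top0.npz");w,f=d["w"],d["f"]
P,th=rackfit(w,f)
t=np.radians(th);X=np.array([np.cos(t),np.sin(t)]);Y=np.array([-X[1],X[0]])
print(len(P));a=P[:,:2]@X;b=P[:,:2]@Y
print(np.percentile(a,[0,1,2,98,99,100]),np.percentile(b,[0,1,2,98,99,100]))
h,e=np.histogram(b,60);print(list(zip(np.round(e[:-1],3),h)))
print("knob",np.array([.704,.0345])@X,np.array([.704,.0345])@Y)
d=np.load("scene0.npz");rackfit(d["w"],d["f"])
E
```

```text
rack rect ((0.0, 0.0), (0.0, 0.0), 0.0) th -90.0
0Traceback (most recent call last):
  File "<stdin>", line 6, in <module>
    return _quantile_unchecked(
        a, q, axis, out, overwrite_input, method, keepdims, weights)
    return _ureduce(a,
                    func=_quantile_ureduce_func,
    ...<5 lines>...
                    overwrite_input=overwrite_input,
                    method=method)
    r = func(a, **kwargs)
    result = _quantile(arr,
                       quantiles=q,
    ...<2 lines>...
                       out=out,
                       weights=wgt)
    slices_having_nans = np.isnan(arr[-1, ...])
                                  ~~~^^^^^^^^^
IndexError: index -1 is out of bounds for axis 0 with size 0
```

```bash
python3 - <<'E'
s=open("h.py").read();s=s[:s.index("def rackfit")]
s+='''from scipy.spatial import cKDTree
from scipy.optimize import minimize
def rackfit(w,f,p0=(.606,.2,32.),full=True):
    """p=(x,y,theta deg) of rack origin"""
    hsv=cv2.cvtColor(f,cv2.COLOR_BGR2HSV)
    m=(hsv[...,1]<90)&(w[...,2]>.086)&(w[...,2]<.118)&(np.hypot(w[...,0]-p0[0],w[...,1]-p0[1])<.21)
    P=w[m][:,:2]
    g=[];
    for a,b in((-164,-137),(-71,-33),(33,71),(137,164)):
        g.append(np.stack(np.meshgrid(np.arange(-78,64,3),np.arange(a,b+1,3)),-1).reshape(-1,2))
    g.append(np.stack(np.meshgrid([62,65],np.arange(-163,164,3)),-1).reshape(-1,2))
    G=np.concatenate(g)/1000.;TG=cKDTree(G);TP=cKDTree(P)
    def cost(q):
        t=np.radians(q[2]);A=np.array([[np.cos(t),-np.sin(t)],[np.sin(t),np.cos(t)]]);o=q[:2]
        d1=TG.query((P-o)@A)[0];d2=TP.query(G@A.T+o)[0] if full else np.zeros(1)
        return np.mean(np.minimum(d1,.015))+np.mean(np.minimum(d2,.015))
    best=None
    for dt in(-6,-3,0,3,6):
      for k in(-.02,0,.02):
        r=minimize(cost,[p0[0]+k,p0[1],p0[2]+dt],method="Nelder-Mead",options=dict(initial_simplex=np.array([[p0[0]+k,p0[1],p0[2]+dt]]+[[p0[0]+k+a,p0[1]+b,p0[2]+dt+c] for a,b,c in((.01,0,0),(0,.01,0),(0,0,2))])))
        if best is None or r.fun<best.fun: best=r
    q=best.x;print("rack",np.round(q,4),"cost mm",best.fun*1000,len(P));return q,P
def local(q,p):
    t=np.radians(q[2]);A=np.array([[np.cos(t),-np.sin(t)],[np.sin(t),np.cos(t)]]);return (np.asarray(p)[...,:2]-q[:2])@A
'''
open("h.py","w").write(s)
E
python3 - <<'E'
from h import *
d=np.load("top0.npz");q,P=rackfit(d["w"],d["f"]);L=local(q,P)
print("knob",local(q,[.704,.0345]))
im=np.full((300,500),255,np.uint8)
for x,y in L: 
    u,v=int(250-y*1200),int(150-x*1200)
    if 0<=u<500 and 0<=v<300: im[v,u]=0
cv2.imwrite("pics/l.png",im)
for x0 in (-.05,-.02,.01,.04):
    b=np.sort(L[abs(L[:,0]-x0)<.012][:,1]*1000);print(x0,[ (round(s[0]),round(s[-1])) for s in np.split(b,np.where(np.diff(b)>8)[0]+1)])
print(np.percentile(L[:,0],[0,1,99,100]))
d=np.load("scene0.npz");q,P=rackfit(d["w"],d["f"],q,)
E
```

```text
rack [ 0.604   0.2025 33.8439] cost mm 2.603824827564459 2622
knob [-0.01046145 -0.19522962]
-0.05 [(-164, -137), (-71, -33), (33, 71), (137, 164)]
-0.02 [(-203, -199), (-188, -188), (-164, -137), (-71, -34), (32, 70), (136, 163)]
0.01 [(-197, -193), (-164, -138), (-71, -34), (32, 70), (136, 163)]
0.04 [(-164, -138), (-71, -34), (32, 71), (136, 163)]
[-0.09063089 -0.08681396  0.06632457  0.06818245]
rack [ 0.6065  0.2012 33.6474] cost mm 3.309722161992306 2917
```

```bash
cat >> h.py <<'E'
def plan(x,y,z,yaw=None,n=None,p=None,psi=None):
    """tool-axis shift per row to reach world target with yaw; rotation done first"""
    s=env.read_state();Rm=R.from_quat(s["tool_rot"]).as_matrix()
    p0=np.array(s["tool_pos"]) if p is None else np.array(p);psi0=np.degrees(np.arctan2(Rm[1,0],Rm[0,0])) if psi is None else psi
    yaw=psi0 if yaw is None else yaw
    t=np.radians(yaw);d=np.array([x,y,z])-p0
    v=np.array([d[0]*np.cos(t)+d[1]*np.sin(t),d[0]*np.sin(t)-d[1]*np.cos(t),-d[2]])
    k=n or max(1,int(np.ceil(np.linalg.norm(v)/.047)))
    print(f"at {np.round(p0,4)} psi {psi0:.2f} tilt {np.degrees(np.arccos(min(1,-Rm[2,2]))):.2f} F {np.round(s['wrist_force'],2)} t {s['t']:.1f}  rotz {-(yaw-psi0):.2f}  shift {np.round(v,4)}  = {k} x {np.round(v/k,4)}")
E
python3 - <<'E'
from h import *
q=np.array([.605,.202,33.5]);t=np.radians(q[2])
plan(.7085,.033,.245,-56.5)
print(env.read_state()["joint_pos"])
E
```

```text
at [ 0.2065 -0.4553  0.2453] psi 24.40 tilt 0.00 F [-0.02  1.13  0.41] t 1.0  rotz 80.90  shift [-1.302e-01 -6.881e-01  3.000e-04]  = 15 x [-0.0087 -0.0459  0.    ]
[-1.14499736e+00  2.12880409e-01 -3.43969876e-02  1.32351819e+00
  9.87710659e-06  1.57079170e+00]
```

Call:
jog_arm --pt "0 0 0 0 0 8.1 0.45" --pt "0 0 0 0 0 8.1 0.45" --pt "0 0 0 0 0 8.1 0.45" --pt "0 0 0 0 0 8.1 0.45" --pt "0 0 0 0 0 8.1 0.45" --pt "0 0 0 0 0 8.1 0.45" --pt "0 0 0 0 0 8.1 0.45" --pt "0 0 0 0 0 8.1 0.45" --pt "0 0 0 0 0 8.1 0.45" --pt "0 0 0 0 0 8.0 0.45"

```text
t: 2.0
tool_pos: [0.2065, -0.4554, 0.2453]
tool_rot: [0.88, -0.476, 0.0, -0.0]
wrist_force: [-0.7, 0.7, -0.2]
finger_gap: 0.0381
finger_force: 0.0
```

Call:
jog_arm --pt "-0.009 -0.046 0 0 0 0 0.45" --pt "-0.009 -0.046 0 0 0 0 0.45" --pt "-0.009 -0.046 0 0 0 0 0.45" --pt "-0.009 -0.046 0 0 0 0 0.45" --pt "-0.009 -0.046 0 0 0 0 0.45" --pt "-0.009 -0.046 0 0 0 0 0.45" --pt "-0.009 -0.046 0 0 0 0 0.45" --pt "-0.009 -0.046 0 0 0 0 0.45" --pt "-0.009 -0.046 0 0 0 0 0.45" --pt "-0.009 -0.046 0 0 0 0 0.45"

```text
t: 3.0
tool_pos: [0.3485, -0.238, 0.2746]
tool_rot: [0.932, -0.352, 0.03, -0.082]
wrist_force: [0.4, 0.2, 0.2]
finger_gap: 0.0384
finger_force: 0.0
```

```bash
python3 - <<'E'
from h import *
plan(.7085,.033,.245,-56.5)
p=imaging.read_camera("wrist");cv2.imwrite("pics/w1.png",p["frame"])
s=env.read_state();Rm=R.from_quat(s["tool_rot"]).as_matrix();T=np.array(p["cam_to_world"])
print(Rm.T@(T[:3,3]-s["tool_pos"]),Rm.T@T[:3,:3],p["intrinsics"][0,0])
E
```

```text
at [ 0.3485 -0.238   0.2746] psi -41.43 tilt 10.04 F [0.41 0.19 0.23] t 3.0  rotz 15.07  shift [-0.0273 -0.4498  0.0296]  = 10 x [-0.0027 -0.045   0.003 ]
[ 0.07291629  0.00211837 -0.12719445] [[-0.00139772  0.9585473   0.28493001]
 [ 0.99999572  0.00207245 -0.00206659]
 [-0.00257143  0.28492591 -0.95854609]] 341.08669361569076
```

View pics/w1.png

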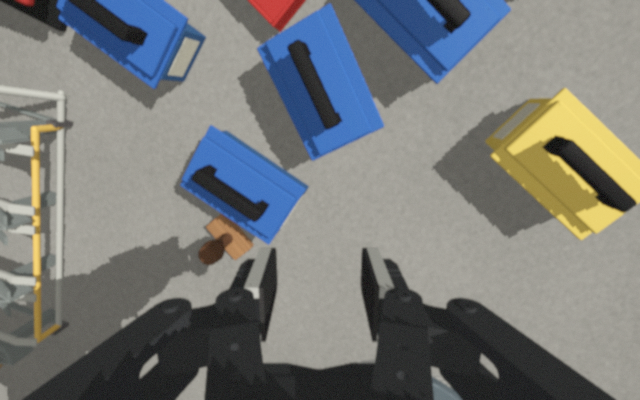

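The wrist view shows the rack's yellow keeper on the left, boxes at (245,185), (320,80) and (130,35), and the stamp at (228,240). The row cap slowed the move and tilted the tool, so I'll plan with full rotation correction and shorter rows.

```bash
cat >> h.py <<'E'
def rows(x,y,z,yaw,step=.03,deg=5.,g=None,n=None):
    s=env.read_state();A=R.from_quat(s["tool_rot"]);p=np.array(s["tool_pos"])
    t=np.radians(yaw);B=R.from_matrix(np.array([[np.cos(t),np.sin(t),0],[np.sin(t),-np.cos(t),0],[0,0,-1]]).T.T)
    d=np.array([x,y,z])-p;rv=(A.inv()*B).as_rotvec();
    k=n or int(max(1,np.ceil(np.linalg.norm(d)/step),np.ceil(np.degrees(np.linalg.norm(rv))/deg)))
    out=[]
    for i in range(k):
        Ri=A*R.from_rotvec(rv*i/k);v=Ri.inv().apply(d/k);out.append([round(float(a),3) for a in v]+[round(float(a),1) for a in np.degrees(rv/k)])
    print("at",np.round(p,4),"d",np.round(d,3),"rot",np.round(np.degrees(rv),2),"q",np.round(s["joint_pos"],2).tolist(),"F",np.round(s["wrist_force"],2),"t",round(s["t"],1));
    u=[]
    for o in out:
        if u and u[-1][1]==o: u[-1][0]+=1
        else:u.append([1,o])
    for o in u: print(o)
E
python3 - <<'E'
from h import *
rows(.7085,.033,.245,-56.5,step=.032)
E
```

```text
at [ 0.3492 -0.2363  0.2758] d [ 0.359  0.269 -0.031] rot [-10.09   1.45  15.17] q [-0.72, 0.04, -0.17, 1.36, 0.18, 3.14] F [ 0.42 -0.84  2.51] t 3.0
[1, [0.006, -0.028, 0.007, -0.7, 0.1, 1.0]]
[1, [0.006, -0.029, 0.007, -0.7, 0.1, 1.0]]
[1, [0.005, -0.029, 0.007, -0.7, 0.1, 1.0]]
[1, [0.005, -0.029, 0.006, -0.7, 0.1, 1.0]]
[2, [0.004, -0.029, 0.006, -0.7, 0.1, 1.0]]
[1, [0.003, -0.029, 0.005, -0.7, 0.1, 1.0]]
[1, [0.002, -0.03, 0.005, -0.7, 0.1, 1.0]]
[1, [0.002, -0.03, 0.004, -0.7, 0.1, 1.0]]
[2, [0.001, -0.03, 0.004, -0.7, 0.1, 1.0]]
[2, [0.0, -0.03, 0.003, -0.7, 0.1, 1.0]]
[1, [-0.001, -0.03, 0.003, -0.7, 0.1, 1.0]]
[1, [-0.001, -0.03, 0.002, -0.7, 0.1, 1.0]]
```

Call:
jog_arm --pt "0 0 0 -5.0 0.7 -8 0.45" --pt "0 0 0 -5.0 0.7 -4 0.45" --pt "0 0 0 0 0 -8 0.45" --pt "0 0 0 0 0 -8 0.45" --pt "0 0 0 0 0 -8 0.45" --pt "0 0 0 0 0 -8 0.45" --pt "0 0 0 0 0 -8 0.45" --pt "0 0 0 0 0 -8 0.45" --pt "0 0 0 0 0 -8 0.45" --pt "0 0 0 0 0 -8 0.45"

```text
t: 4.05
tool_pos: [0.3482, -0.2391, 0.2744]
tool_rot: [0.956, 0.291, 0.015, 0.014]
wrist_force: [0.4, 0.9, -0.2]
finger_gap: 0.0384
finger_force: 0.0
```

```bash
python3 - <<'E'
from h import *
rows(.7085,.033,.245,123.5,step=.05,deg=8.5)
E
```

```text
at [ 0.3482 -0.2391  0.2744] d [ 0.36   0.272 -0.029] rot [  2.54   0.64 -89.6 ] q [-0.61, 0.01, -0.19, 1.33, 0.01, 1.94] F [ 0.45  0.87 -0.25] t 4.0
[1, [0.041, -0.002, 0.003, 0.2, 0.1, -8.1]]
[1, [0.041, 0.003, 0.003, 0.2, 0.1, -8.1]]
[1, [0.04, 0.009, 0.004, 0.2, 0.1, -8.1]]
[1, [0.038, 0.015, 0.003, 0.2, 0.1, -8.1]]
[1, [0.036, 0.02, 0.003, 0.2, 0.1, -8.1]]
[1, [0.033, 0.025, 0.003, 0.2, 0.1, -8.1]]
[1, [0.029, 0.029, 0.003, 0.2, 0.1, -8.1]]
[1, [0.024, 0.033, 0.003, 0.2, 0.1, -8.1]]
[1, [0.019, 0.036, 0.003, 0.2, 0.1, -8.1]]
[1, [0.014, 0.039, 0.003, 0.2, 0.1, -8.1]]
[1, [0.008, 0.04, 0.003, 0.2, 0.1, -8.1]]
```

Call:
jog_arm --pt "0.041 -0.002 0.003 0.2 0.1 -8.1 0.45" --pt "0.041 0.003 0.003 0.2 0.1 -8.1 0.45" --pt "0.04 0.009 0.003 0.2 0.1 -8.1 0.45" --pt "0.038 0.015 0.003 0.2 0.1 -8.1 0.45" --pt "0.036 0.02 0.003 0.2 0.1 -8.1 0.45" --pt "0.033 0.025 0.003 0.2 0.1 -8.1 0.45" --pt "0.029 0.029 0.003 0.2 0.1 -8.1 0.45" --pt "0.024 0.033 0.003 0.2 0.1 -8.1 0.45" --pt "0.019 0.036 0.003 0.2 0.1 -8.1 0.45" --pt "0.014 0.039 0.003 0.2 0.1 -8.1 0.45"

```text
t: 5.05
tool_pos: [0.6792, 0.0074, 0.2527]
tool_rot: [0.538, 0.843, 0.006, 0.003]
wrist_force: [0.9, -0.3, 0.4]
finger_gap: 0.0384
finger_force: 0.0
```

```bash
python3 - <<'E'
from h import *
rows(.7085,.033,.2,123.5,step=.03,deg=8.5)
p=imaging.read_camera("wrist");w=cloud(p);f=p["frame"];hsv=cv2.cvtColor(f,cv2.COLOR_BGR2HSV)
red=((hsv[...,0]<8)|(hsv[...,0]>172))&(hsv[...,1]>150)&(w[...,2]>.06)
print(red.sum(),w[red].mean(0),w[red].max(0),w[red].min(0))
rackfit(w,f,(.605,.202,33.5),full=False)
E
```

```text
at [0.6792 0.0074 0.2527] d [ 0.029  0.026 -0.053] rot [ 0.73 -0.02 -8.58] q [0.01, 0.61, 0.58, 1.53, 0.01, 1.14] F [ 0.89 -0.25  0.44] t 5.0
[1, [0.004, 0.012, 0.018, 0.2, -0.0, -2.9]]
[1, [0.003, 0.012, 0.018, 0.2, -0.0, -2.9]]
[1, [0.002, 0.013, 0.018, 0.2, -0.0, -2.9]]
14828 [8.64710533e-01 6.16452869e-04 8.33299367e-02] [0.96988517 0.07932316 0.32827879] [ 0.62100422 -0.15209901  0.06000274]
rack [ 0.5998  0.1988 34.4869] cost mm 1.3986116333064906 11282
```

Call:
jog_arm --pt "0.004 0.012 0.013 0.2 0 -2.9 0.45" --pt "0.003 0.012 0.013 0.2 0 -2.9 0.45" --pt "0.002 0.013 0.013 0.2 0 -2.8 0.45" --pt "0 0 0 0 0 0 0.45"

```text
t: 5.5
tool_pos: [0.707, 0.0325, 0.2114]
tool_rot: [0.475, 0.88, 0.0, -0.001]
wrist_force: [0.4, -0.8, -1.3]
finger_gap: 0.0381
finger_force: 0.0
```

```bash
python3 - <<'E'
from h import *
p=imaging.read_camera("wrist");w=cloud(p);f=p["frame"];hsv=cv2.cvtColor(f,cv2.COLOR_BGR2HSV)
cv2.imwrite("pics/w2.png",f)
red=((hsv[...,0]<8)|(hsv[...,0]>172))&(hsv[...,1]>150)&(w[...,2]>.06)&(np.hypot(w[...,0]-.708,w[...,1]-.033)<.03)
P=w[red];print(len(P),P.mean(0),P.max(0),P.min(0))
A=np.c_[2*P,np.ones(len(P))];s=np.linalg.lstsq(A,(P**2).sum(1),rcond=None)[0];print("sphere",s[:3],np.sqrt(s[3]+s[:3]@s[:3]))
rackfit(w,f,(.605,.202,33.5),full=False)
rows(.7085,.033,.2,123.5)
E
```

```text
879 [0.7049252 0.0320976 0.1227983] [0.71803045 0.06013895 0.28419781] [0.68575406 0.01247142 0.09937786]
sphere [0.70473707 0.08672668 0.18413418] 0.09540576141703364
rack [ 0.6031  0.2018 33.5133] cost mm 1.3485835723190631 14586
at [0.7068 0.0319 0.2129] d [ 0.002  0.001 -0.013] rot [ 0.03 -0.08 -0.33] q [0.04, 0.69, 0.62, 1.5, 0.0, 1.04] F [ 0.47 -0.81 -0.05] t 5.5
[1, [-0.0, 0.002, 0.013, 0.0, -0.1, -0.3]]
```

View pics/w2.png

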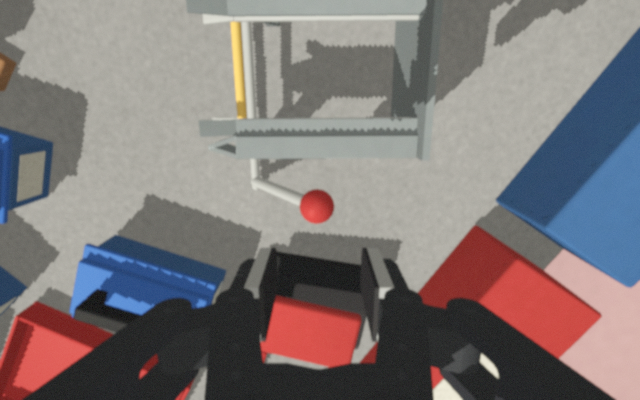

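The knob shows at (316,206) and the rod's shaft end at (255,183), so the lever leans back. The hole punch sits behind the fingers.

```bash
python3 - <<'E'
from h import *
p=imaging.read_camera("wrist");w=cloud(p);f=p["frame"]
P=w[195:218,305:328].reshape(-1,3);P=P[(P[:,2]>.09)&(P[:,2]<.125)]
A=np.c_[2*P,np.ones(len(P))];s=np.linalg.lstsq(A,(P**2).sum(1),rcond=None)[0];print(len(P),P.mean(0),P.max(0),"sphere",s[:3],np.sqrt(s[3]+s[:3]@s[:3]))
from cell import finder
c=s[:3];rows(c[0],c[1],.098,123.5)
print(local(np.array([.604,.202,33.5]),c))
E
```

```text
525 [0.70508567 0.03098764 0.10765507] [0.71691503 0.0410153  0.11156111] sphere [0.70632405 0.02985161 0.09898016] 0.011243077310048363
at [0.7069 0.0316 0.2141] d [-0.001 -0.002 -0.116] rot [ 0.1  -0.04 -0.38] q [0.04, 0.69, 0.62, 1.5, 0.0, 1.04] F [-0.4  0.6  0.1] t 5.6
[4, [-0.0, -0.0, 0.029, 0.0, -0.0, -0.1]]
[-0.00968849 -0.20002853]
```

Call:
jog_arm --pt "0 -0.001 0.029 0 0 -0.1 0.45" --pt "0 -0.001 0.029 0 0 -0.1 0.45" --pt "0 0 0.029 0 0 -0.1 0.45" --pt "0 0 0.015 0 0 0 0.45" --pt "0 0 0.014 0 0 0 0.45" --pt "0 0 0 0 0 0 0.37" --pt "0 0 0 0 0 0 0.37"

```text
t: 6.3
tool_pos: [0.7057, 0.0305, 0.0996]
tool_rot: [0.474, 0.881, 0.001, 0.001]
wrist_force: [0.7, 0.1, 0.0]
finger_gap: 0.0317
finger_force: 0.0
```

Call:
jog_arm --pt "0 -0.018 -0.011 0 0 0 0.37" --pt "0 -0.02 -0.007 0 0 0 0.37" --pt "0 -0.021 -0.003 0 0 0 0.37" --pt "0 -0.021 0.001 0 0 0 0.37" --pt "0 -0.02 0.005 0 0 0 0.37" --pt "0 -0.019 0.009 0 0 0 0.37" --pt "0 -0.008 0.006 0 0 0 0.37" --pt "0 -0.004 0.003 0 0 0 0.37" --pt "0 0 0 0 0 0 0.37"

```text
t: 7.2
tool_pos: [0.5999, -0.0403, 0.098]
tool_rot: [0.473, 0.881, 0.004, 0.003]
wrist_force: [9.7, 9.1, 11.6]
finger_gap: 0.0317
finger_force: 8.3
```

```bash
cat >> h.py <<'E'
def knob(p):
    w=cloud(p);hsv=cv2.cvtColor(p["frame"],cv2.COLOR_BGR2HSV)
    L=local(np.array([.603,.2015,33.5]),w)
    m=((hsv[...,0]<8)|(hsv[...,0]>172))&(hsv[...,1]>130)&(abs(L[...,1]+.2)<.03)&(L[...,0]>-.18)&(L[...,0]<.05)&(w[...,2]>.06)&(w[...,2]<.14)
    if m.sum(): print("knob local",L[m].mean(0),"z",w[m][:,2].mean(),w[m][:,2].max(),m.sum())
    else: print("no knob")
E
python3 - <<'E'
from h import *
for n in("scene","top"):knob(imaging.read_camera(n))
s=env.read_state();print(s["wrist_force"],local(np.array([.603,.2015,33.5]),s["tool_pos"]),s["tool_pos"])
E
```

```text
knob local [-0.14291951 -0.19316343] z 0.09507506707011353 0.10071975315797521 6
no knob
[ 9.23342672  8.1612321  13.18368809] [-0.13599639 -0.19992448] [ 0.59994025 -0.04027563  0.09792073]
```

Call:
jog_arm --pt "0 0.005 -0.002 0 0 0 0.42" --pt "0 0 -0.02 0 0 0 0.42" --pt "0 0 -0.03 0 0 0 0.42" --pt "0 0 -0.03 0 0 0 0.5" --pt "0 0 -0.03 0 0 0 0.5"

```text
t: 7.8
tool_pos: [0.6005, -0.0387, 0.2086]
tool_rot: [0.473, 0.881, 0.001, 0.0]
wrist_force: [0.7, 0.2, -0.2]
finger_gap: 0.0428
finger_force: 0.0
```

```bash
python3 - <<'E'
from h import *
p=imaging.read_camera("scene");knob(p)
t=imaging.read_camera("top");knob(t);boxes(cloud(t),t["frame"])
p=imaging.read_camera("wrist");knob(p)
rows(.418+.03,-.125+.01,.2,196,step=.04,deg=8.2)
E
```

```text
knob local [-0.12680651 -0.19996594] z 0.10236590006542229 0.10883158878826393 49
no knob
box blue 724 [ 625.5 -153.5  122.2   77.4   12.3] handle 66 [ 624.3 -151.6   72.3    8.4   13.4]
box blue 921 [ 437.8 -265.   122.9   81.6  -14.4] handle 61 [ 436.5 -262.1   72.2    8.4  -16.6]
box blue 879 [ 432.7 -382.4  119.7   81.5    6. ] handle 71 [ 432.2 -379.8   70.9    8.2    6.7]
box blue 372 [ 422.3 -154.3  123.3   43.5    1.6] handle 4 None
knob local [-0.13296747 -0.1988535 ] z 0.10415816217462373 0.10920228481551475 850
at [ 0.6017 -0.0388  0.2092] d [-0.154 -0.076 -0.009] rot [  0.19   0.29 -72.51] q [-0.07, 0.43, 0.18, 1.31, 0.0, 0.92] F [ 0.54  0.01 -0.49] t 8.0
[1, [0.002, -0.019, 0.001, 0.0, 0.0, -8.1]]
[1, [0.005, -0.018, 0.001, 0.0, 0.0, -8.1]]
[1, [0.008, -0.018, 0.001, 0.0, 0.0, -8.1]]
[1, [0.01, -0.016, 0.001, 0.0, 0.0, -8.1]]
[1, [0.012, -0.015, 0.001, 0.0, 0.0, -8.1]]
[1, [0.014, -0.013, 0.001, 0.0, 0.0, -8.1]]
[1, [0.016, -0.011, 0.001, 0.0, 0.0, -8.1]]
[1, [0.017, -0.008, 0.001, 0.0, 0.0, -8.1]]
[1, [0.018, -0.006, 0.001, 0.0, 0.0, -8.1]]
```

Call:
jog_arm --pt "0.002 -0.019 0.001 0 0 -8.1 0.5" --pt "0.005 -0.018 0.001 0 0 -8.1 0.5" --pt "0.008 -0.018 0.001 0 0 -8.1 0.5" --pt "0.01 -0.016 0.001 0 0 -8.1 0.5" --pt "0.012 -0.015 0.001 0 0 -8.1 0.5" --pt "0.014 -0.013 0.001 0 0 -8.1 0.5" --pt "0.016 -0.011 0.001 0 0 -8.1 0.5" --pt "0.017 -0.008 0.001 0 0 -8.1 0.5" --pt "0.018 -0.006 0.001 0 0 -8.1 0.5"

```text
t: 8.85
tool_pos: [0.4455, -0.1154, 0.1968]
tool_rot: [-0.145, 0.989, 0.001, 0.0]
wrist_force: [0.6, 0.5, 0.7]
finger_gap: 0.0428
finger_force: 0.0
```

```bash
python3 - <<'E'
from h import *
p=imaging.read_camera("wrist");boxes(cloud(p),p["frame"]);cv2.imwrite("pics/w3.png",p["frame"])
rows(.418,-.125,.16,196,step=.04,deg=8.2)
E
```

```text
box blue 6559 [ 428.5 -351.4  120.    25.2    2.6] handle 0 None
box blue 13297 [ 436.1 -265.1  123.3   82.2  -15.7] handle 2877 [ 436.2 -264.4   78.7   13.   -14.9]
box blue 12993 [ 417.9 -128.3  121.6   80.6   15.8] handle 1979 [ 417.1 -128.    77.    12.4   16.1]
box blue 302 [ 574.2 -195.    25.8   12.6  -52.8] handle 0 None
box blue 358 [ 595.6 -125.3   60.4   10.    13.1] handle 0 None
box blue 437 [ 663.3 -176.6   50.5   18.     9. ] handle 0 None
at [ 0.4435 -0.1162  0.1967] d [-0.025 -0.009 -0.037] rot [ 0.1  -0.01  1.33] q [-0.26, 0.14, -0.24, 1.19, 0.0, -0.56] F [ 1.88 -0.14  0.26] t 8.9
[1, [0.013, -0.0, 0.018, 0.0, -0.0, 0.7]]
[1, [0.013, -0.001, 0.018, 0.0, -0.0, 0.7]]
```

View pics/w3.png

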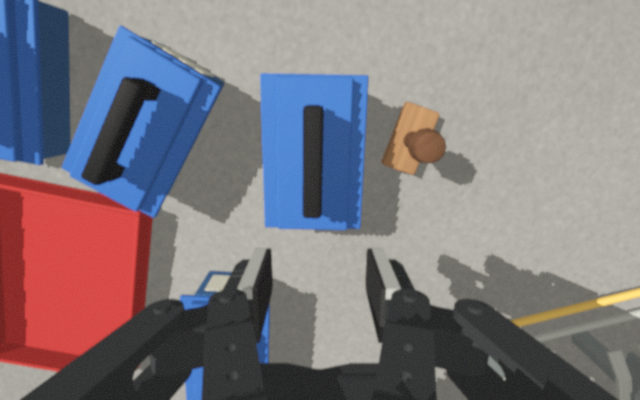

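Box D is centred at (313,160) and straight in the picture, with the stamp at (415,140) clear to its right. Going down to grip the handle.

```bash
python3 - <<'E'
from h import *
rows(.4175,-.128,.084,196,step=.03,deg=8.2)
E
```

```text
at [ 0.4435 -0.1162  0.1967] d [-0.026 -0.012 -0.113] rot [ 0.1  -0.01  1.33] q [-0.26, 0.14, -0.24, 1.19, 0.0, -0.56] F [ 1.88 -0.14  0.26] t 8.9
[4, [0.007, -0.001, 0.028, 0.0, -0.0, 0.3]]
```

Call:
jog_arm --pt "0.028 -0.001 0.01 0 0 0.6 0.5" --pt "0 -0.002 0.035 0 0 0.7 0.5" --pt "0 0 0.035 0 0 0 0.5" --pt "0 0 0.033 0 0 0 0.5" --pt "0 0 0 0 0 0 0" --pt "0 0 0 0 0 0 0" --pt "0 0 0 0 0 0 0" --squeeze 60

```text
t: 9.6
tool_pos: [0.4216, -0.1261, 0.0859]
tool_rot: [-0.131, 0.991, 0.0, 0.002]
wrist_force: [0.2, 0.2, -2.1]
finger_gap: 0.0128
finger_force: 61.3
```

Call:
jog_arm --pt "0 0 -0.01 0 0 0 0" --pt "0 0 -0.02 0 0 0 0" --pt "0 0 -0.03 0 0 0 0" --pt "0 0 -0.03 0 0 0 0" --pt "0 0 -0.01 0 0 0 0" --pt "0 0 0 0 0 0 0" --pt "0 0 0 0 0 0 0"

```text
t: 10.3
tool_pos: [0.4203, -0.126, 0.1841]
tool_rot: [-0.131, 0.991, 0.001, 0.001]
wrist_force: [-1.0, -0.5, -2.9]
finger_gap: 0.0129
finger_force: 61.4
```

```bash
python3 - <<'E'
from h import *
F=[]
for i in range(4):
    imaging.read_camera("top");F.append(env.read_state()["wrist_force"])
print(np.mean(F,0),np.array(F)[:,2])
# bay3 approach
q=np.array([.603,.2015,33.5]);t=np.radians(33.5);X=np.array([np.cos(t),np.sin(t)]);Y=np.array([-X[1],X[0]])
a=q[:2]-.17*X+.104*Y;print(a);rows(a[0],a[1],.18,213.5,step=.035,deg=8.2)
E
```

```text
[-0.08303344 -0.34678024 -2.46361177] [-3.15190004 -2.60567524 -1.69914027 -2.39773154]
[0.40383796 0.19439484]
at [ 0.42   -0.1259  0.1836] d [-0.016  0.32  -0.004] rot [  0.11   0.06 -18.4 ] q [-0.29, 0.11, -0.32, 1.15, 0.0, -0.56] F [ 0.75 -0.88 -2.4 ] t 10.5
[1, [-0.007, 0.031, 0.0, 0.0, 0.0, -1.8]]
[1, [-0.008, 0.031, 0.0, 0.0, 0.0, -1.8]]
[1, [-0.009, 0.031, 0.0, 0.0, 0.0, -1.8]]
[1, [-0.01, 0.031, 0.0, 0.0, 0.0, -1.8]]
[1, [-0.011, 0.03, 0.0, 0.0, 0.0, -1.8]]
[1, [-0.012, 0.03, 0.0, 0.0, 0.0, -1.8]]
[1, [-0.013, 0.029, 0.0, 0.0, 0.0, -1.8]]
[1, [-0.014, 0.029, 0.0, 0.0, 0.0, -1.8]]
[1, [-0.015, 0.029, 0.0, 0.0, 0.0, -1.8]]
[1, [-0.015, 0.028, 0.0, 0.0, 0.0, -1.8]]
```

The lift reads about 2.4 N with noise, so this box is empty. It goes to bay 3.

Call:
jog_arm --pt "-0.007 0.031 0 0 0 -1.8 0" --pt "-0.008 0.031 0 0 0 -1.8 0" --pt "-0.009 0.031 0 0 0 -1.8 0" --pt "-0.01 0.031 0 0 0 -1.8 0" --pt "-0.011 0.03 0 0 0 -1.8 0" --pt "-0.012 0.03 0 0 0 -1.8 0" --pt "-0.013 0.029 0 0 0 -1.8 0" --pt "-0.014 0.029 0 0 0 -1.8 0" --pt "-0.015 0.029 0 0 0 -1.8 0" --pt "-0.015 0.028 0 0 0 -1.8 0"

```text
t: 11.5
tool_pos: [0.4069, 0.1962, 0.1844]
tool_rot: [-0.286, 0.958, 0.0, 0.001]
wrist_force: [0.6, -0.3, -2.7]
finger_gap: 0.0128
finger_force: 61.3
```

Call:
jog_arm --pt "0 0 0.02 0 0 0 0" --pt "0 0 0 0 0 0 0"

```text
t: 11.7
tool_pos: [0.406, 0.1951, 0.1627]
tool_rot: [-0.286, 0.958, 0.0, -0.001]
wrist_force: [0.2, -0.7, -1.9]
finger_gap: 0.0129
finger_force: 61.3
```

```bash
cat >> h.py <<'E'
Q=np.array([.603,.2015,33.5])
def bx(bay,x,off=0.):
    t=np.radians(Q[2]);X=np.array([np.cos(t),np.sin(t)]);Y=np.array([-X[1],X[0]])
    return Q[:2]+(x+off)*X+(bay-2)*.104*Y
def held(z0,z1):
    """blue body of the held box, fitted rect, in world and rack frame; z band of the blue"""
    s=env.read_state();tp=s["tool_pos"]
    p=imaging.read_camera("scene");w=cloud(p);hsv=cv2.cvtColor(p["frame"],cv2.COLOR_BGR2HSV)
    for nm in("scene","top"):
        if nm=="top": p=imaging.read_camera("top");w=cloud(p);hsv=cv2.cvtColor(p["frame"],cv2.COLOR_BGR2HSV)
        m=(hsv[...,0]>100)&(hsv[...,0]<125)&(hsv[...,1]>140)&(w[...,2]>z0)&(w[...,2]<z1)&(np.hypot(w[...,0]-tp[0],w[...,1]-tp[1])<.1)
        P=w[m]
        if len(P)<60: print(nm,"few",len(P));continue
        L=local(Q,P)*1000
        c,sz,a=cv2.minAreaRect(L.astype(np.float32));a=a if sz[0]>sz[1] else a+90
        print(nm,len(P),"rack-local ctr",np.round(c,1),"size",np.round(sz,1),"ang",round((a+90)%180-90,1),"z pct",np.round(np.percentile(P[:,2],[5,50,95]),3),"tcp local",np.round(local(Q,tp)*1000,1),"z",round(tp[2],4),"F",np.round(s["wrist_force"],1))
E
python3 - <<'E'
from h import *
held(.07,.16);a=bx(3,-.17,.003);rows(*a,.117,213.5,step=.02)
E
```

```text
scene 687 rack-local ctr [-169.2  102.4] size [ 78.8 128.4] ang -0.1 z pct [0.096 0.136 0.142] tcp local [-167.8  103.4] z 0.1627 F [ 0.2 -0.7 -1.9]
top 428 rack-local ctr [-171.    93.9] size [ 63.1 121.3] ang -2.1 z pct [0.131 0.14  0.145] tcp local [-167.8  103.4] z 0.1627 F [ 0.2 -0.7 -1.9]
at [0.4069 0.1945 0.1647] d [-0.001  0.002 -0.048] rot [ 0.03  0.04 -0.41] q [0.45, 0.14, -0.32, 1.1, 0.0, -0.13] F [ 0.12  0.1  -1.2 ] t 11.8
[3, [-0.0, 0.001, 0.016, 0.0, 0.0, -0.1]]
```

Call:
jog_arm --pt "0 0.001 0.016 0 0 -0.2 0" --pt "0 0 0.016 0 0 -0.2 0" --pt "0 0 0.013 0 0 0 0" --pt "0 0 0 0 0 0 0" --pt "-0.02 0 0 0 0 0 0" --pt "-0.02 0 0 0 0 0 0" --pt "-0.015 0 0 0 0 0 0" --pt "0 0 0 0 0 0 0"

```text
t: 12.6
tool_pos: [0.4543, 0.2266, 0.121]
tool_rot: [-0.288, 0.958, 0.001, 0.002]
wrist_force: [0.5, 0.0, -4.2]
finger_gap: 0.0129
finger_force: 61.1
```

```bash
python3 - <<'E'
from h import *
held(.05,.12);a=bx(3,0,.003);rows(*a,.117,213.5,step=.02)
E
```

```text
scene 643 rack-local ctr [-112.4  102. ] size [ 78.7 130.1] ang -0.2 z pct [0.083 0.096 0.101] tcp local [-110.1  103. ] z 0.121 F [ 0.5  0.  -4.2]
top 404 rack-local ctr [-115.4   98.8] size [ 68.6 120.3] ang -0.2 z pct [0.088 0.097 0.103] tcp local [-110.1  103. ] z 0.121 F [ 0.5  0.  -4.2]
at [0.4529 0.2259 0.1208] d [ 0.095  0.064 -0.004] rot [ 0.02  0.15 -0.03] q [0.46, 0.28, -0.27, 1.02, 0.0, -0.12] F [-0.36  0.42 -1.87] t 12.7
[6, [-0.019, 0.0, 0.001, 0.0, 0.0, -0.0]]
```

Call:
jog_arm --pt "-0.008 0 0.003 0 0 0 0" --pt "-0.02 0 0 0 0 0 0" --pt "-0.02 0 0 0 0 0 0" --pt "-0.02 0 0 0 0 0 0" --pt "-0.02 0 0 0 0 0 0" --pt "-0.012 0 0 0 0 0 0" --pt "0 0 0 0 0 0 0"

```text
t: 13.4
tool_pos: [0.5372, 0.282, 0.1173]
tool_rot: [-0.288, 0.958, 0.001, 0.001]
wrist_force: [-0.1, -0.5, -1.7]
finger_gap: 0.0129
finger_force: 61.3
```

Call:
jog_arm --pt "-0.005 0 0 0 0 0 0" --pt "-0.004 0 0 0 0 0 0" --pt "-0.004 0 0 0 0 0 0" --pt "0 0 0 0 0 0 0"

```text
t: 13.8
tool_pos: [0.5473, 0.2888, 0.1175]
tool_rot: [-0.288, 0.958, 0.001, 0.001]
wrist_force: [0.7, 0.0, -2.1]
finger_gap: 0.0134
finger_force: 37.6
```

```bash
python3 - <<'E'
from h import *
held(.05,.12);a=bx(3,0,.003);rows(*a,.117,213.5,step=.02)
E
```

```text
scene 346 rack-local ctr [ -8.8 102.1] size [101.8  63.6] ang 0.3 z pct [0.086 0.095 0.098] tcp local [  1.7 103.5] z 0.1175 F [ 0.7  0.  -2.1]
top 333 rack-local ctr [-3.1 99.9] size [ 52.  120.5] ang -0.8 z pct [0.089 0.095 0.1  ] tcp local [  1.7 103.5] z 0.1175 F [ 0.7  0.  -2.1]
at [0.547  0.2886 0.1174] d [ 0.001  0.001 -0.   ] rot [0.03 0.14 0.  ] q [0.49, 0.5, 0.06, 1.12, 0.0, -0.1] F [ 1.    0.43 -2.31] t 13.9
[1, [-0.002, 0.0, 0.0, 0.0, 0.1, 0.0]]
```

Call:
jog_arm --pt "0 0 0 0 0 0 0" --pt "0 0 0 0 0 0 0" --pt "-0.003 0 0 0 0 0 0" --pt "-0.002 0 0 0 0 0 0" --pt "-0.002 0 0 0 0 0 0" --pt "0 0 0 0 0 0 0"

```text
t: 14.5
tool_pos: [0.5495, 0.2902, 0.1165]
tool_rot: [-0.288, 0.958, -0.001, -0.003]
wrist_force: [-23.4, -17.0, 11.8]
finger_gap: 0.013
finger_force: 66.0
```

```bash
python3 - <<'E'
from h import *
held(.05,.12)
E
```

```text
scene 322 rack-local ctr [ -9.8 102.3] size [104.1  63.4] ang 1.4 z pct [0.084 0.093 0.098] tcp local [  4.4 103.5] z 0.1165 F [-23.4 -17.   11.8]
top 327 rack-local ctr [ -1.6 100.4] size [118.7  51.3] ang 0.3 z pct [0.087 0.095 0.101] tcp local [  4.4 103.5] z 0.1165 F [-23.4 -17.   11.8]
```

Call:
jog_arm --pt "0.003 0 0.001 0 0 0 0" --pt "0 0 0 0 0 0 0.4" --pt "0 0 0 0 0 0 0.4" --pt "0 0 0 0 0 0 0.4" --pt "0 0 -0.02 0 0 0 0.4" --pt "0 0 -0.03 0 0 0 0.4" --pt "0 0 -0.03 0 0 0 0.4"

```text
t: 15.3
tool_pos: [0.5502, 0.2907, 0.1973]
tool_rot: [-0.288, 0.958, 0.001, 0.001]
wrist_force: [0.0, 0.5, -0.8]
finger_gap: 0.0344
finger_force: 0.0
```

```bash
python3 - <<'E'
from h import *
p=imaging.read_camera("wrist");boxes(cloud(p),p["frame"])
w=cloud(p);hsv=cv2.cvtColor(p["frame"],cv2.COLOR_BGR2HSV);L=local(Q,w)*1000
m=(hsv[...,2]<80)&(w[...,2]>.11)&(w[...,2]<.13)&(abs(L[...,0])<70)&(abs(L[...,1]-104)<40);print("handle rack",m.sum(),cv2.minAreaRect(L[m].astype(np.float32)) if m.sum()>20 else 0)
rows(.437+.03,-.263,.2,180-15,step=.04,deg=8.2)
E
```

```text
handle rack 2441 ((13.450584411621094, 106.58033752441406), (108.95185852050781, 26.44461441040039), 11.536921501159668)
at [0.5517 0.2915 0.2028] d [-0.085 -0.555 -0.003] rot [ 0.2   0.46 48.5 ] q [0.49, 0.48, 0.23, 1.32, 0.0, -0.1] F [-0.38 -0.06  5.87] t 15.3
[1, [0.025, -0.028, -0.0, 0.0, 0.0, 3.2]]
[1, [0.024, -0.029, -0.0, 0.0, 0.0, 3.2]]
[1, [0.022, -0.03, 0.0, 0.0, 0.0, 3.2]]
[1, [0.02, -0.032, 0.0, 0.0, 0.0, 3.2]]
[1, [0.018, -0.033, 0.0, 0.0, 0.0, 3.2]]
[1, [0.016, -0.034, 0.0, 0.0, 0.0, 3.2]]
[1, [0.014, -0.034, 0.0, 0.0, 0.0, 3.2]]
[1, [0.013, -0.035, 0.0, 0.0, 0.0, 3.2]]
[1, [0.011, -0.036, 0.0, 0.0, 0.0, 3.2]]
[1, [0.008, -0.036, 0.0, 0.0, 0.0, 3.2]]
[1, [0.006, -0.037, 0.0, 0.0, 0.0, 3.2]]
[1, [0.004, -0.037, 0.0, 0.0, 0.0, 3.2]]
[1, [0.002, -0.037, 0.0, 0.0, 0.0, 3.2]]
[1, [0.0, -0.037, 0.0, 0.0, 0.0, 3.2]]
[1, [-0.002, -0.037, 0.0, 0.0, 0.0, 3.2]]
```

Call:
jog_arm --pt "0.025 -0.028 0 0 0 3.2 0.5" --pt "0.024 -0.029 0 0 0 3.2 0.5" --pt "0.022 -0.03 0 0 0 3.2 0.5" --pt "0.02 -0.032 0 0 0 3.2 0.5" --pt "0.018 -0.033 0 0 0 3.2 0.5" --pt "0.016 -0.034 0 0 0 3.2 0.5" --pt "0.014 -0.034 0 0 0 3.2 0.5" --pt "0.013 -0.035 0 0 0 3.2 0.5" --pt "0.011 -0.036 0 0 0 3.2 0.5" --pt "0.008 -0.036 0 0 0 3.2 0.5"

```text
t: 16.35
tool_pos: [0.4951, -0.0806, 0.1959]
tool_rot: [-0.012, 1.0, 0.001, 0.001]
wrist_force: [1.6, -0.6, 0.3]
finger_gap: 0.0428
finger_force: 0.0
```

Call:
jog_arm --pt "0.006 -0.037 0 0 0 3.2 0.5" --pt "0.004 -0.037 0 0 0 3.2 0.5" --pt "0.002 -0.037 0 0 0 3.2 0.5" --pt "0 -0.037 0 0 0 3.2 0.5" --pt "-0.002 -0.037 0 0 0 3.2 0.5" --pt "0 0 0 0 0 0 0.5"

```text
t: 16.95
tool_pos: [0.4689, -0.2668, 0.1952]
tool_rot: [0.129, 0.992, 0.0, 0.001]
wrist_force: [0.3, 0.6, -0.2]
finger_gap: 0.0426
finger_force: 0.0
```

```bash
cat >> h.py <<'E'
def inrack():
    p=imaging.read_camera("top");w=cloud(p);hsv=cv2.cvtColor(p["frame"],cv2.COLOR_BGR2HSV);L=local(Q,w)*1000
    for b in(1,2,3):
        y=(b-2)*104
        m=(hsv[...,0]>100)&(hsv[...,0]<125)&(hsv[...,1]>140)&(w[...,2]>.07)&(abs(L[...,1]-y)<40)&(abs(L[...,0])<150)
        print("bay",b,m.sum(),np.round(np.percentile(L[m][:,0],[0,2,98,100]),1) if m.sum()>20 else "", np.round(np.percentile(w[m][:,2],[50,98]),3) if m.sum()>20 else "")
E
python3 - <<'E'
from h import *
p=imaging.read_camera("wrist");boxes(cloud(p),p["frame"]);inrack()
rows(.436,-.264,.084,180-15,step=.04,deg=8.2)
E
```

```text
box blue 13068 [ 437.2 -266.   121.2   80.5  -14.8] handle 1935 [ 436.3 -265.5   77.    12.   -14.8]
box blue 10241 [ 431.4 -383.1  120.9   81.5    5.8] handle 2500 [ 431.2 -382.4   77.1   13.2    5.6]
box blue 4135 [ 614.4 -156.2  103.1   78.6   13.6] handle 5 None
bay 1 0  
bay 2 0  
bay 3 756 [-61.2 -59.2  56.7  59.9] [0.091 0.121]
at [ 0.4694 -0.2637  0.1952] d [-0.033 -0.    -0.111] rot [0.13 0.08 0.43] q [-0.51, 0.3, -0.04, 1.22, 0.0, -0.26] F [ 0.58  0.84 -0.39] t 17.1
[3, [0.011, -0.003, 0.037, 0.0, 0.0, 0.1]]
```

Call:
jog_arm --pt "0.032 -0.009 0.01 0 0 0.3 0.5" --pt "0.001 0 0.035 0 0 0 0.5" --pt "0 0 0.035 0 0 0 0.5" --pt "0 0 0.031 0 0 0 0.5" --pt "0 0 0 0 0 0 0" --pt "0 0 0 0 0 0 0" --pt "0 0 0 0 0 0 0"

```text
t: 17.75
tool_pos: [0.4363, -0.2634, 0.0858]
tool_rot: [0.128, 0.992, 0.001, 0.002]
wrist_force: [1.1, -0.1, -4.8]
finger_gap: 0.013
finger_force: 61.2
```

Call:
jog_arm --pt "0 0 -0.01 0 0 0 0" --pt "0 0 -0.02 0 0 0 0" --pt "0 0 -0.03 0 0 0 0" --pt "0 0 -0.03 0 0 0 0" --pt "0 0 -0.01 0 0 0 0" --pt "0 0 0 0 0 0 0" --pt "0 0 0 0 0 0 0"

```text
t: 18.45
tool_pos: [0.435, -0.2633, 0.1835]
tool_rot: [0.129, 0.992, 0.001, 0.0]
wrist_force: [0.5, 0.6, -6.9]
finger_gap: 0.0125
finger_force: 61.3
```

```bash
cat >> h.py <<'E'
def weigh():
    F=[]
    for i in range(4): imaging.read_camera("top");F.append(env.read_state()["wrist_force"])
    print("weight",np.mean(F,0))
E
python3 - <<'E'
from h import *
weigh();a=bx(2,-.17,0);rows(*a,.165,213.5,step=.035,deg=8.2)
E
```

```text
weight [-0.09142355 -0.14173284 -5.68347613]
at [ 0.4347 -0.2632  0.1832] d [ 0.027  0.371 -0.018] rot [ 1.60e-01  3.00e-02 -4.83e+01] q [-0.55, 0.25, -0.14, 1.18, 0.0, -0.29] F [ 0.23 -0.07 -5.29] t 18.6
[1, [0.006, 0.033, 0.002, 0.0, 0.0, -4.4]]
[1, [0.004, 0.034, 0.002, 0.0, 0.0, -4.4]]
[1, [0.001, 0.034, 0.002, 0.0, 0.0, -4.4]]
[1, [-0.001, 0.034, 0.002, 0.0, 0.0, -4.4]]
[1, [-0.004, 0.034, 0.002, 0.0, 0.0, -4.4]]
[1, [-0.007, 0.033, 0.002, 0.0, 0.0, -4.4]]
[1, [-0.009, 0.033, 0.002, 0.0, 0.0, -4.4]]
[1, [-0.012, 0.032, 0.002, 0.0, 0.0, -4.4]]
[1, [-0.014, 0.031, 0.002, 0.0, 0.0, -4.4]]
[1, [-0.016, 0.03, 0.002, 0.0, 0.0, -4.4]]
[1, [-0.019, 0.028, 0.002, 0.0, 0.0, -4.4]]
```

This one weighs 5.7 N, so it is the full box and goes to the tray.

```bash
python3 - <<'E'
from h import *
rows(.618,-.329,.183,184.4,step=.03,deg=5)
E
```

```text
at [ 0.4347 -0.2632  0.1832] d [ 0.183 -0.066 -0.   ] rot [ 1.50e-01 -1.00e-02 -1.92e+01] q [-0.55, 0.25, -0.14, 1.18, 0.0, -0.29] F [ 0.23 -0.07 -5.29] t 18.6
[1, [-0.028, -0.002, -0.0, 0.0, -0.0, -2.7]]
[1, [-0.028, -0.004, 0.0, 0.0, -0.0, -2.7]]
[1, [-0.027, -0.005, 0.0, 0.0, -0.0, -2.7]]
[1, [-0.027, -0.006, 0.0, 0.0, -0.0, -2.7]]
[1, [-0.027, -0.008, 0.0, 0.0, -0.0, -2.7]]
[1, [-0.026, -0.009, 0.0, 0.0, -0.0, -2.7]]
[1, [-0.026, -0.01, 0.0, 0.0, -0.0, -2.7]]
```

Call:
jog_arm --pt "-0.028 -0.002 0 0 0 -2.7 0" --pt "-0.028 -0.004 0 0 0 -2.7 0" --pt "-0.027 -0.005 0 0 0 -2.7 0" --pt "-0.027 -0.006 0 0 0 -2.7 0" --pt "-0.027 -0.008 0 0 0 -2.7 0" --pt "-0.026 -0.009 0 0 0 -2.7 0" --pt "-0.026 -0.01 0 0 0 -2.7 0" --pt "0 0 0 0 0 0 0" --pt "0 0 0 0 0 0 0"

```text
t: 19.55
tool_pos: [0.6185, -0.3295, 0.1829]
tool_rot: [-0.036, 0.999, 0.001, -0.0]
wrist_force: [-0.3, 0.2, -5.7]
finger_gap: 0.0127
finger_force: 61.1
```

Call:
jog_arm --pt "0 0 0.03 0 0 0 0" --pt "0 0 0.03 0 0 0 0" --pt "0 0 0.02 0 0 0 0" --pt "0 0 0 0 0 0 0"

```text
t: 19.95
tool_pos: [0.6163, -0.3284, 0.1015]
tool_rot: [-0.035, 0.999, 0.002, -0.002]
wrist_force: [-2.1, 0.3, -5.7]
finger_gap: 0.013
finger_force: 61.0
```

```bash
python3 - <<'E'
from h import *
rows(.618,-.329,.090,184.4,step=.03,deg=5)
E
```

```text
at [ 0.6163 -0.3284  0.1015] d [ 0.002 -0.001 -0.012] rot [ 0.26 -0.16 -0.34] q [-0.49, 0.69, 0.33, 1.22, 0.0, -0.56] F [-2.08  0.33 -5.67] t 19.9
[1, [-0.002, -0.001, 0.011, 0.3, -0.2, -0.3]]
```

Call:
jog_arm --pt "0 0 0.004 0 0 0 0" --pt "0 0 0.004 0 0 0 0" --pt "0 0 0.003 0 0 0 0" --pt "0 0 0.002 0 0 0 0" --pt "0 0 0 0 0 0 0"

```text
t: 20.45
tool_pos: [0.6188, -0.3295, 0.0915]
tool_rot: [-0.036, 0.999, 0.001, 0.001]
wrist_force: [-0.3, 0.5, -5.8]
finger_gap: 0.0125
finger_force: 61.1
```

```bash
python3 - <<'E'
from h import *
rows(.618,-.329,.090,184.4,step=.03,deg=5)
E
```

```text
at [ 0.6188 -0.3295  0.0915] d [-0.001  0.    -0.001] rot [ 0.09  0.1  -0.3 ] q [-0.49, 0.69, 0.32, 1.19, 0.0, -0.56] F [-0.35  0.54 -5.78] t 20.4
[1, [0.001, 0.001, 0.001, 0.1, 0.1, -0.3]]
```

Call:
jog_arm --pt "0 0 0.002 0 0 0 0" --pt "0 0 0.001 0 0 0 0" --pt "0 0 0 0 0 0 0"

```text
t: 20.75
tool_pos: [0.6189, -0.3297, 0.0888]
tool_rot: [-0.036, 0.999, 0.001, 0.001]
wrist_force: [-0.1, -0.8, -2.9]
finger_gap: 0.0126
finger_force: 61.6
```

Call:
jog_arm --pt "0 0 0 0 0 0 0.4" --pt "0 0 0 0 0 0 0.4" --pt "0 0 0 0 0 0 0.4" --pt "0 0 -0.02 0 0 0 0.4" --pt "0 0 -0.03 0 0 0 0.4" --pt "0 0 -0.03 0 0 0 0.45" --pt "0 0 -0.03 0 0 0 0.45"

```text
t: 21.45
tool_pos: [0.6186, -0.3296, 0.1999]
tool_rot: [-0.036, 0.999, 0.001, 0.001]
wrist_force: [1.1, 0.3, -0.1]
finger_gap: 0.0383
finger_force: 0.0
```

```bash
python3 - <<'E'
from h import *
p=imaging.read_camera("wrist");boxes(cloud(p),p["frame"])
rows(.432+.03,-.382,.2,185.6,step=.035,deg=8.2)
E
```

```text
box blue 2353 [ 486.8 -378.1   79.9   13.7  -85.5] handle 0 None
box blue 11527 [ 619.8 -329.9  121.5   79.6    4.1] handle 1793 [ 619.5 -329.7   78.4   12.1    4.1]
box blue 10255 [ 625.4 -155.5  123.2   82.6   13.4] handle 2597 [ 625.4 -155.8   79.7   14.1   13.3]
at [ 0.6197 -0.3302  0.2054] d [-0.158 -0.052 -0.005] rot [-0.1   0.41 -1.5 ] q [-0.49, 0.67, 0.56, 1.45, 0.0, -0.56] F [0.81 0.1  4.85] t 21.5
[4, [0.032, -0.008, 0.001, -0.0, 0.1, -0.3]]
[1, [0.032, -0.007, 0.001, -0.0, 0.1, -0.3]]
```

The full box stands centred in the tray. Next is box A.

```bash
python3 - <<'E'
from h import *
rows(.6254,-.1556,.18,193.3,step=.035,deg=8.2)
E
```

```text
at [ 0.6197 -0.3302  0.2054] d [ 0.006  0.175 -0.025] rot [-0.13  0.4  -9.2 ] q [-0.49, 0.67, 0.56, 1.45, 0.0, -0.56] F [0.81 0.1  4.85] t 21.5
[1, [-0.003, 0.029, 0.004, -0.0, 0.1, -1.5]]
[1, [-0.004, 0.029, 0.004, -0.0, 0.1, -1.5]]
[2, [-0.005, 0.029, 0.004, -0.0, 0.1, -1.5]]
[1, [-0.006, 0.028, 0.004, -0.0, 0.1, -1.5]]
[1, [-0.007, 0.028, 0.004, -0.0, 0.1, -1.5]]
```

Call:
jog_arm --pt "-0.003 0.029 0.004 0 0 -1.5 0.5" --pt "-0.004 0.029 0.004 0 0 -1.5 0.5" --pt "-0.005 0.029 0.004 0 0 -1.5 0.5" --pt "-0.005 0.029 0.004 0 0 -1.5 0.5" --pt "-0.006 0.028 0.004 0 0 -1.5 0.5" --pt "-0.007 0.028 0.004 0 0 -1.5 0.5" --pt "0 0 0 0 0 0 0.5" --pt "0 0 0 0 0 0 0.5"

```text
t: 22.3
tool_pos: [0.6251, -0.1547, 0.175]
tool_rot: [-0.114, 0.993, 0.001, 0.001]
wrist_force: [-0.2, -0.2, 0.2]
finger_gap: 0.043
finger_force: 0.0
```

```bash
python3 - <<'E'
from h import *
p=imaging.read_camera("wrist");boxes(cloud(p),p["frame"])
rows(.6254,-.1556,.084,193.3,step=.035,deg=8.2)
E
```

```text
box blue 14605 [ 620.7 -329.5  121.8   82.9    4. ] handle 4407 [ 620.2 -328.6   78.2   14.1    4. ]
box blue 13577 [ 625.2 -154.6  122.3   80.1   13.4] handle 2144 [ 625.  -154.7   78.2   12.4   13.1]
at [ 0.6251 -0.1554  0.175 ] d [ 0.    -0.    -0.091] rot [ 0.05  0.14 -0.21] q [-0.24, 0.53, 0.25, 1.29, 0.0, -0.47] F [ 0.36 -1.48  0.63] t 22.4
[3, [-0.0, -0.0, 0.03, 0.0, 0.0, -0.1]]
```

Call:
jog_arm --pt "0 0 0.03 0 0 -0.2 0.5" --pt "0 0 0.03 0 0 0 0.5" --pt "0 0 0.029 0 0 0 0.5" --pt "0 0 0 0 0 0 0" --pt "0 0 0 0 0 0 0" --pt "0 0 0 0 0 0 0"

```text
t: 22.95
tool_pos: [0.626, -0.1556, 0.0876]
tool_rot: [-0.115, 0.993, 0.0, 0.002]
wrist_force: [0.9, -1.0, -1.1]
finger_gap: 0.0124
finger_force: 61.1
```

Call:
jog_arm --pt "0 0 -0.01 0 0 0 0" --pt "0 0 -0.02 0 0 0 0" --pt "0 0 -0.03 0 0 0 0" --pt "0 0 -0.03 0 0 0 0" --pt "0 0 -0.02 0 0 0 0" --pt "0 0 0 0 0 0 0" --pt "0 0 0 0 0 0 0"

```text
t: 23.65
tool_pos: [0.6252, -0.1551, 0.1966]
tool_rot: [-0.116, 0.993, 0.0, 0.002]
wrist_force: [-0.1, -0.4, -1.7]
finger_gap: 0.0126
finger_force: 61.3
```

```bash
python3 - <<'E'
from h import *
weigh();a=bx(2,-.17,0);rows(*a,.19,213.5,step=.035,deg=8.2)
E
```

```text
weight [-0.03094233 -0.20962982 -1.42691481]
at [ 0.6244 -0.1549  0.1948] d [-0.163  0.263 -0.005] rot [  0.11   0.06 -20.2 ] q [-0.24, 0.53, 0.3, 1.34, 0.0, -0.48] F [-0.78  0.49 -1.64] t 23.9
[1, [0.011, 0.033, 0.001, 0.0, 0.0, -2.2]]
[1, [0.01, 0.033, 0.001, 0.0, 0.0, -2.2]]
[1, [0.008, 0.033, 0.001, 0.0, 0.0, -2.2]]
[1, [0.007, 0.034, 0.001, 0.0, 0.0, -2.2]]
[1, [0.006, 0.034, 0.001, 0.0, 0.0, -2.2]]
[1, [0.004, 0.034, 0.001, 0.0, 0.0, -2.2]]
[1, [0.003, 0.034, 0.001, 0.0, 0.0, -2.2]]
[1, [0.002, 0.034, 0.001, 0.0, 0.0, -2.2]]
[1, [0.0, 0.034, 0.001, 0.0, 0.0, -2.2]]
```

Call:
jog_arm --pt "0 0 -0.02 0 0 0 0" --pt "0.011 0.033 -0.02 0 0 -2.2 0" --pt "0.01 0.033 0 0 0 -2.2 0" --pt "0.008 0.033 0 0 0 -2.2 0" --pt "0.007 0.034 0 0 0 -2.2 0" --pt "0.006 0.034 0 0 0 -2.2 0" --pt "0.004 0.034 0 0 0 -2.2 0" --pt "0.003 0.034 0 0 0 -2.2 0" --pt "0.002 0.034 0 0 0 -2.2 0" --pt "0 0.034 0 0 0 -2.2 0"

```text
t: 24.85
tool_pos: [0.4617, 0.1088, 0.2355]
tool_rot: [-0.286, 0.958, 0.001, 0.001]
wrist_force: [0.4, 1.1, -1.8]
finger_gap: 0.0126
finger_force: 61.2
```

Call:
jog_arm --pt "0 0 0.02 0 0 0 0" --pt "0 0 0.03 0 0 0 0" --pt "0 0 0.02 0 0 0 0" --pt "0 0 0 0 0 0 0"

```text
t: 25.25
tool_pos: [0.4611, 0.1077, 0.1634]
tool_rot: [-0.285, 0.959, 0.001, -0.001]
wrist_force: [0.1, 0.0, 0.0]
finger_gap: 0.0124
finger_force: 61.1
```

```bash
python3 - <<'E'
from h import *
held(.06,.16);a=bx(2,-.17,0);rows(*a,.121,213.5,step=.02)
E
```

```text
scene 688 rack-local ctr [-167.1   -1.1] size [ 80.4 130.6] ang -0.6 z pct [0.099 0.135 0.141] tcp local [-1.701e+02  1.000e-01] z 0.1634 F [0.1 0.  0. ]
top 181 rack-local ctr [-203.4  -28.2] size [31.1 62.8] ang -23.2 z pct [0.128 0.138 0.144] tcp local [-1.701e+02  1.000e-01] z 0.1634 F [0.1 0.  0. ]
at [0.4628 0.108  0.1662] d [-0.002 -0.    -0.045] rot [ 0.04  0.1  -0.4 ] q [0.23, 0.19, -0.26, 1.11, 0.0, -0.35] F [ 0.5  -0.57 -2.06] t 25.4
[3, [0.001, 0.0, 0.015, 0.0, 0.0, -0.1]]
```

Call:
jog_arm --pt "0 0 0.016 0 0 -0.3 0" --pt "0 0 0.016 0 0 0 0" --pt "0 0 0.012 0 0 0 0" --pt "0 0 0 0 0 0 0" --pt "-0.02 0 0 0 0 0 0" --pt "-0.02 0 0 0 0 0 0" --pt "-0.015 0 0 0 0 0 0" --pt "0 0 0 0 0 0 0"

```text
t: 26.15
tool_pos: [0.5107, 0.1393, 0.123]
tool_rot: [-0.288, 0.958, 0.001, 0.002]
wrist_force: [-0.5, 0.2, -1.1]
finger_gap: 0.0126
finger_force: 61.3
```

```bash
python3 - <<'E'
from h import *
held(.05,.12);a=bx(2,0,0);rows(*a,.120,213.5,step=.02)
E
```

```text
scene 635 rack-local ctr [-108.5   19.3] size [134.9 118.1] ang 3.4 z pct [0.082 0.096 0.101] tcp local [-111.3   -0.9] z 0.123 F [-0.5  0.2 -1.1]
top 219 rack-local ctr [-141.9  -18.5] size [42.5 61. ] ang -2.5 z pct [0.086 0.097 0.102] tcp local [-111.3   -0.9] z 0.123 F [-0.5  0.2 -1.1]
at [0.5091 0.1384 0.1226] d [ 0.094  0.063 -0.003] rot [ 0.02  0.15 -0.09] q [0.26, 0.32, -0.21, 1.04, 0.0, -0.32] F [-0.72 -0.11 -1.75] t 26.2
[6, [-0.019, 0.0, 0.0, 0.0, 0.0, -0.0]]
```

Call:
jog_arm --pt "-0.008 0 0.002 0 0 0 0" --pt "-0.02 0.001 0 0 0 0 0" --pt "-0.02 0 0 0 0 0 0" --pt "-0.02 0 0 0 0 0 0" --pt "-0.02 0 0 0 0 0 0" --pt "-0.012 0 0 0 0 0 0" --pt "0 0 0 0 0 0 0"

```text
t: 26.95
tool_pos: [0.5928, 0.1949, 0.1201]
tool_rot: [-0.287, 0.958, 0.001, 0.001]
wrist_force: [-1.0, 0.3, -0.3]
finger_gap: 0.0129
finger_force: 61.2
```

Call:
jog_arm --pt "-0.004 0 0 0 0 0 0" --pt "-0.003 0 0 0 0 0 0" --pt "-0.002 0 0 0 0 0 0" --pt "-0.002 0 0 0 0 0 0" --pt "0 0 0 0 0 0 0"

```text
t: 27.45
tool_pos: [0.6012, 0.2004, 0.1204]
tool_rot: [-0.287, 0.958, 0.001, 0.001]
wrist_force: [0.5, 0.3, -1.6]
finger_gap: 0.0127
finger_force: 61.2
```

Call:
jog_arm --pt "-0.002 0 0 0 0 0 0" --pt "-0.002 0 0 0 0 0 0" --pt "-0.002 0 0 0 0 0 0" --pt "0 0 0 0 0 0 0"

```text
t: 27.85
tool_pos: [0.6031, 0.2016, 0.1196]
tool_rot: [-0.287, 0.958, -0.0, -0.002]
wrist_force: [-22.0, -14.7, 10.1]
finger_gap: 0.013
finger_force: 63.0
```

Firm against the stop. Releasing.

Call:
jog_arm --pt "0.002 0 0.001 0 0 0 0" --pt "0 0 0 0 0 0 0.4" --pt "0 0 0 0 0 0 0.4" --pt "0 0 0 0 0 0 0.4" --pt "0 0 -0.02 0 0 0 0.4" --pt "0 0 -0.03 0 0 0 0.4" --pt "0 0 -0.03 0 0 0 0.4"

```text
t: 28.55
tool_pos: [0.6042, 0.2024, 0.2003]
tool_rot: [-0.287, 0.958, 0.001, 0.001]
wrist_force: [-0.3, 0.7, 0.3]
finger_gap: 0.0341
finger_force: 0.0
```

```bash
python3 - <<'E'
from h import *
p=imaging.read_camera("top");boxes(cloud(p),p["frame"])
rows(.432+.03,-.382,.2,185.6,step=.045,deg=8.2)
E
```

```text
box blue 812 [ 619.4 -328.4  120.8   78.5    4.2] handle 70 [ 618.5 -326.    72.6    9.3    3.6]
box blue 883 [ 432.5 -382.   119.9   82.4    5.7] handle 76 [ 432.1 -380.3   71.2    9.6    6.2]
at [0.6057 0.203  0.2057] d [-0.144 -0.585 -0.006] rot [ 0.06  0.47 27.81] q [0.32, 0.51, 0.29, 1.34, 0.0, -0.26] F [ 0.45 -0.69  5.25] t 28.6
[1, [0.032, -0.029, 0.0, 0.0, 0.0, 2.0]]
[1, [0.031, -0.03, 0.0, 0.0, 0.0, 2.0]]
[1, [0.029, -0.031, 0.0, 0.0, 0.0, 2.0]]
[1, [0.028, -0.032, 0.0, 0.0, 0.0, 2.0]]
[1, [0.027, -0.033, 0.0, 0.0, 0.0, 2.0]]
[1, [0.026, -0.034, 0.0, 0.0, 0.0, 2.0]]
[1, [0.025, -0.035, 0.0, 0.0, 0.0, 2.0]]
[1, [0.024, -0.036, 0.0, 0.0, 0.0, 2.0]]
[1, [0.022, -0.037, 0.0, 0.0, 0.0, 2.0]]
[1, [0.021, -0.038, 0.0, 0.0, 0.0, 2.0]]
[1, [0.02, -0.038, 0.0, 0.0, 0.0, 2.0]]
[1, [0.018, -0.039, 0.0, 0.0, 0.0, 2.0]]
[1, [0.017, -0.039, 0.0, 0.0, 0.0, 2.0]]
[1, [0.016, -0.04, 0.0, 0.0, 0.0, 2.0]]
```

Call:
jog_arm --pt "0.032 -0.029 0 0 0 2 0.5" --pt "0.031 -0.03 0 0 0 2 0.5" --pt "0.029 -0.031 0 0 0 2 0.5" --pt "0.028 -0.032 0 0 0 2 0.5" --pt "0.027 -0.033 0 0 0 2 0.5" --pt "0.026 -0.034 0 0 0 2 0.5" --pt "0.025 -0.035 0 0 0 2 0.5" --pt "0.024 -0.036 0 0 0 2 0.5" --pt "0.022 -0.037 0 0 0 2 0.5" --pt "0.021 -0.038 0 0 0 2 0.5"

```text
t: 29.6
tool_pos: [0.5003, -0.216, 0.1987]
tool_rot: [-0.116, 0.993, 0.001, 0.001]
wrist_force: [0.3, 0.4, 0.4]
finger_gap: 0.0427
finger_force: 0.0
```

Call:
jog_arm --pt "0.02 -0.038 0 0 0 2 0.5" --pt "0.018 -0.039 0 0 0 2 0.5" --pt "0.017 -0.039 0 0 0 2 0.5" --pt "0.016 -0.04 0 0 0 2 0.5" --pt "0 0 0 0 0 0 0.5" --pt "0 0 0 0 0 0 0.5"

```text
t: 30.2
tool_pos: [0.4588, -0.3815, 0.1979]
tool_rot: [-0.046, 0.999, 0.001, 0.001]
wrist_force: [0.3, -0.4, 0.7]
finger_gap: 0.0429
finger_force: 0.0
```

```bash
python3 - <<'E'
from h import *
p=imaging.read_camera("wrist");boxes(cloud(p),p["frame"]);inrack()
rows(.4315,-.3825,.085,185.6,step=.035,deg=8.2)
E
```

```text
box blue 12750 [ 431.2 -383.9  121.5   81.     6. ] handle 1934 [ 431.  -383.7   77.5   12.6    5.8]
box blue 3279 [ 594.5 -341.6   72.8   59.4    4.2] handle 352 [ 586.3 -332.6   14.3   13.5    5.3]
bay 1 0  
bay 2 740 [-61.8 -59.2  57.3  60.7] [0.092 0.12 ]
bay 3 737 [-60.5 -59.2  56.9  60.3] [0.092 0.12 ]
at [ 0.4593 -0.3801  0.1981] d [-0.028 -0.002 -0.113] rot [ 0.1   0.12 -0.15] q [-0.69, 0.42, 0.14, 1.29, 0.0, -0.79] F [0.2  0.55 0.63] t 30.3
[4, [0.007, 0.0, 0.028, 0.0, 0.0, -0.0]]
```

Call:
jog_arm --pt "0.028 0.001 0.01 0 0 -0.2 0.5" --pt "0.001 0 0.035 0 0 -0.2 0.5" --pt "0 0 0.035 0 0 0 0.5" --pt "0 0 0.033 0 0 0 0.5" --pt "0 0 0 0 0 0 0" --pt "0 0 0 0 0 0 0" --pt "0 0 0 0 0 0 0"

```text
t: 31.0
tool_pos: [0.4313, -0.3826, 0.0871]
tool_rot: [-0.051, 0.999, -0.0, 0.002]
wrist_force: [-0.4, 1.2, -1.2]
finger_gap: 0.0128
finger_force: 61.3
```

Call:
jog_arm --pt "0 0 -0.01 0 0 0 0" --pt "0 0 -0.02 0 0 0 0" --pt "0 0 -0.03 0 0 0 0" --pt "0 0 -0.03 0 0 0 0" --pt "0 0 -0.03 0 0 0 0" --pt "0 0 -0.02 0 0 0 0" --pt "0 0 0 0 0 0 0" --pt "0 0 0 0 0 0 0"

```text
t: 31.8
tool_pos: [0.4302, -0.3827, 0.2259]
tool_rot: [-0.051, 0.999, 0.0, 0.001]
wrist_force: [-0.4, -0.2, -2.9]
finger_gap: 0.013
finger_force: 61.4
```

```bash
python3 - <<'E'
from h import *
weigh();a=bx(1,-.17,0);print(a);rows(*a,.225,213.5,step=.036,deg=8.2)
E
```

```text
weight [ 0.31738509  0.18059065 -1.69616963]
[0.51864086 0.02094659]
at [ 0.4296 -0.3822  0.2242] d [0.089 0.403 0.001] rot [  0.13   0.09 -27.7 ] q [-0.73, 0.38, 0.13, 1.33, 0.0, -0.83] F [-0.06  0.29 -1.42] t 32.0
[1, [-0.011, 0.033, 0.0, 0.0, 0.0, -2.3]]
[1, [-0.012, 0.032, 0.0, 0.0, 0.0, -2.3]]
[1, [-0.013, 0.032, 0.0, 0.0, 0.0, -2.3]]
[1, [-0.015, 0.031, 0.0, 0.0, 0.0, -2.3]]
[1, [-0.016, 0.031, 0.0, 0.0, 0.0, -2.3]]
[1, [-0.017, 0.03, -0.0, 0.0, 0.0, -2.3]]
[1, [-0.018, 0.029, -0.0, 0.0, 0.0, -2.3]]
[1, [-0.019, 0.028, -0.0, 0.0, 0.0, -2.3]]
[1, [-0.021, 0.028, -0.0, 0.0, 0.0, -2.3]]
[1, [-0.022, 0.027, -0.0, 0.0, 0.0, -2.3]]
[1, [-0.023, 0.026, -0.0, 0.0, 0.0, -2.3]]
[1, [-0.024, 0.025, -0.0, 0.0, 0.0, -2.3]]
```

Call:
jog_arm --pt "-0.011 0.033 0 0 0 -2.3 0" --pt "-0.012 0.032 0 0 0 -2.3 0" --pt "-0.013 0.032 0 0 0 -2.3 0" --pt "-0.015 0.031 0 0 0 -2.3 0" --pt "-0.016 0.031 0 0 0 -2.3 0" --pt "-0.017 0.03 0 0 0 -2.3 0" --pt "-0.018 0.029 0 0 0 -2.3 0" --pt "-0.019 0.028 0 0 0 -2.3 0" --pt "-0.021 0.028 0 0 0 -2.3 0" --pt "-0.022 0.027 0 0 0 -2.3 0"

```text
t: 33.0
tool_pos: [0.504, -0.0441, 0.2253]
tool_rot: [-0.249, 0.968, 0.001, 0.001]
wrist_force: [0.4, -0.7, -2.4]
finger_gap: 0.0129
finger_force: 61.3
```

Call:
jog_arm --pt "-0.023 0.026 0 0 0 -2.3 0" --pt "-0.024 0.025 0 0 0 -2.3 0" --pt "0 0 0.02 0 0 0 0" --pt "0 0 0.025 0 0 0 0" --pt "0 0 0.015 0 0 0 0" --pt "0 0 0 0 0 0 0" --pt "0 0 0 0 0 0 0"

```text
t: 33.7
tool_pos: [0.5195, 0.0222, 0.166]
tool_rot: [-0.287, 0.958, 0.001, 0.001]
wrist_force: [0.9, 0.0, -1.0]
finger_gap: 0.013
finger_force: 61.2
```

```bash
python3 - <<'E'
from h import *
held(.06,.16);a=bx(1,-.17,0);rows(*a,.121,213.5,step=.02)
E
```

```text
scene 666 rack-local ctr [-167.6 -104.3] size [ 80.7 132.9] ang -0.2 z pct [0.098 0.138 0.145] tcp local [-168.6 -103.4] z 0.166 F [ 0.9  0.  -1. ]
top few 14
at [0.5201 0.0222 0.1668] d [-0.001 -0.001 -0.046] rot [-0.01  0.19 -0.11] q [0.04, 0.28, -0.15, 1.14, 0.0, -0.54] F [ 0.17 -0.6  -1.36] t 33.8
[3, [0.001, -0.0, 0.015, -0.0, 0.1, -0.0]]
```

Call:
jog_arm --pt "0 -0.001 0.016 0 0 -0.1 0" --pt "0 0 0.016 0 0 0 0" --pt "0 0 0.013 0 0 0 0" --pt "0 0 0 0 0 0 0" --pt "-0.02 0 0 0 0 0 0" --pt "-0.02 0 0 0 0 0 0" --pt "-0.015 0 0 0 0 0 0" --pt "0 0 0 0 0 0 0"

```text
t: 34.6
tool_pos: [0.5677, 0.0526, 0.122]
tool_rot: [-0.289, 0.957, 0.0, 0.002]
wrist_force: [-0.6, -0.0, -1.5]
finger_gap: 0.0127
finger_force: 61.3
```

```bash
python3 - <<'E'
from h import *
held(.05,.12);a=bx(1,0,0);rows(*a,.120,213.5,step=.02)
E
```

```text
scene 582 rack-local ctr [-105.   -85.6] size [134.5 115.9] ang 6.0 z pct [0.084 0.097 0.101] tcp local [-111.6 -104.7] z 0.122 F [-0.6 -0.  -1.5]
top few 34
at [0.5663 0.0517 0.1217] d [ 0.094  0.063 -0.002] rot [0.   0.17 0.01] q [0.09, 0.4, -0.09, 1.07, 0.0, -0.49] F [ 0.27 -0.54 -2.09] t 34.7
[6, [-0.019, 0.0, 0.0, 0.0, 0.0, 0.0]]
```

Call:
jog_arm --pt "-0.008 0 0.001 0 0 0 0" --pt "-0.02 0.001 0 0 0 0 0" --pt "-0.02 0 0 0 0 0 0" --pt "-0.02 0 0 0 0 0 0" --pt "-0.02 0 0 0 0 0 0" --pt "-0.012 0 0 0 0 0 0" --pt "0 0 0 0 0 0 0"

```text
t: 35.4
tool_pos: [0.6498, 0.1085, 0.1202]
tool_rot: [-0.288, 0.958, 0.001, 0.001]
wrist_force: [-1.3, -1.4, -2.6]
finger_gap: 0.0126
finger_force: 61.3
```

Call:
jog_arm --pt "-0.004 0 0 0 0 0 0" --pt "-0.003 0 0 0 0 0 0" --pt "-0.002 0 0 0 0 0 0" --pt "-0.002 0 0 0 0 0 0" --pt "0 0 0 0 0 0 0"

```text
t: 35.9
tool_pos: [0.6582, 0.114, 0.1204]
tool_rot: [-0.288, 0.958, 0.001, 0.001]
wrist_force: [-0.1, 0.5, -1.7]
finger_gap: 0.013
finger_force: 61.3
```

Call:
jog_arm --pt "-0.002 0 0 0 0 0 0" --pt "-0.002 0 0 0 0 0 0" --pt "0 0 0 0 0 0 0"

```text
t: 36.2
tool_pos: [0.6609, 0.1157, 0.12]
tool_rot: [-0.288, 0.958, 0.0, 0.0]
wrist_force: [-5.8, -4.6, 0.4]
finger_gap: 0.0128
finger_force: 61.6
```

Call:
jog_arm --pt "-0.002 0 0 0 0 0 0" --pt "0 0 0 0 0 0 0"

```text
t: 36.4
tool_pos: [0.6612, 0.1158, 0.1199]
tool_rot: [-0.288, 0.958, -0.0, -0.001]
wrist_force: [-15.9, -11.1, 6.6]
finger_gap: 0.0125
finger_force: 62.5
```

Call:
jog_arm --pt "0.001 0 0.001 0 0 0 0" --pt "0 0 0 0 0 0 0.4" --pt "0 0 0 0 0 0 0.4" --pt "0 0 0 0 0 0 0.4" --pt "0 0 -0.02 0 0 0 0.4" --pt "0 0 -0.03 0 0 0 0.4" --pt "0 0 -0.03 0 0 0 0.4"

```text
t: 37.1
tool_pos: [0.662, 0.1167, 0.2003]
tool_rot: [-0.288, 0.958, 0.001, 0.001]
wrist_force: [-0.0, -0.8, -0.2]
finger_gap: 0.0343
finger_force: 0.0
```

```bash
python3 - <<'E'
from h import *
p=imaging.read_camera("scene");knob(p)
t=np.radians(33.5);X=np.array([np.cos(t),np.sin(t)]);Y=np.array([-X[1],X[0]])
a=Q[:2]-.1335*X-.2*Y;print(a);rows(*a,.2,123.5,step=.03,deg=8.2)
E
```

```text
knob local [-0.12696346 -0.20015587] z 0.10200333014720829 0.10994708841323786 50
[ 0.60206364 -0.03896075]
at [0.6635 0.1169 0.2059] d [-0.061 -0.156 -0.006] rot [ 0.27  0.45 90.  ] q [0.17, 0.59, 0.43, 1.4, 0.0, -0.41] F [0.46 0.46 5.2 ] t 37.1
[1, [0.012, -0.009, 0.0, 0.0, 0.0, 8.2]]
[1, [0.011, -0.01, 0.0, 0.0, 0.0, 8.2]]
[1, [0.01, -0.012, 0.0, 0.0, 0.0, 8.2]]
[1, [0.008, -0.013, 0.0, 0.0, 0.0, 8.2]]
[1, [0.006, -0.014, 0.0, 0.0, 0.0, 8.2]]
[1, [0.004, -0.015, 0.001, 0.0, 0.0, 8.2]]
[1, [0.002, -0.015, 0.001, 0.0, 0.0, 8.2]]
[1, [-0.001, -0.015, 0.001, 0.0, 0.0, 8.2]]
[1, [-0.003, -0.015, 0.001, 0.0, 0.0, 8.2]]
[1, [-0.005, -0.014, 0.001, 0.0, 0.0, 8.2]]
[1, [-0.007, -0.014, 0.001, 0.0, 0.0, 8.2]]
```

Call:
jog_arm --pt "0.012 -0.009 0 0 0 8.2 0.5" --pt "0.011 -0.01 0 0 0 8.2 0.5" --pt "0.01 -0.012 0 0 0 8.2 0.5" --pt "0.008 -0.013 0 0 0 8.2 0.5" --pt "0.006 -0.014 0 0 0 8.2 0.5" --pt "0.004 -0.015 0.001 0 0 8.2 0.5" --pt "0.002 -0.015 0.001 0 0 8.2 0.5" --pt "-0.001 -0.015 0.001 0 0 8.2 0.5" --pt "-0.003 -0.015 0.001 0 0 8.2 0.5" --pt "-0.005 -0.014 0.001 0 0 8.2 0.5"

```text
t: 38.15
tool_pos: [0.606, -0.0249, 0.194]
tool_rot: [0.413, 0.911, 0.001, 0.001]
wrist_force: [0.9, 0.0, 0.9]
finger_gap: 0.0429
finger_force: 0.0
```

Call:
jog_arm --pt "-0.007 -0.014 0 0 0 8.2 0.5" --pt "0 0 0 0 0 0 0.5" --pt "0 0 0 0 0 0 0.5"

```text
t: 38.45
tool_pos: [0.6004, -0.0388, 0.1941]
tool_rot: [0.474, 0.881, 0.001, 0.001]
wrist_force: [-0.2, 0.5, 0.5]
finger_gap: 0.0426
finger_force: 0.0
```

```bash
python3 - <<'E'
from h import *
inrack();p=imaging.read_camera("wrist");knob(p);cv2.imwrite("pics/w4.png",p["frame"])
rows(.60206,-.03896,.098,123.5,step=.03,deg=8.2)
E
```

```text
bay 1 526 [-60.6 -55.   57.9  59.8] [0.092 0.123]
bay 2 732 [-61.4 -59.6  56.5  59.6] [0.092 0.121]
bay 3 736 [-61.2 -59.6  57.3  60.9] [0.092 0.12 ]
knob local [-0.13286747 -0.19828715] z 0.10415699571287787 0.10907786722555371 958
at [ 0.6004 -0.0384  0.194 ] d [ 0.002 -0.001 -0.096] rot [ 0.15 -0.03 -0.01] q [-0.06, 0.44, 0.15, 1.28, 0.0, 0.92] F [-0.41  0.29  0.8 ] t 38.5
[4, [-0.0, 0.0, 0.024, 0.0, -0.0, -0.0]]
```

View pics/w4.png

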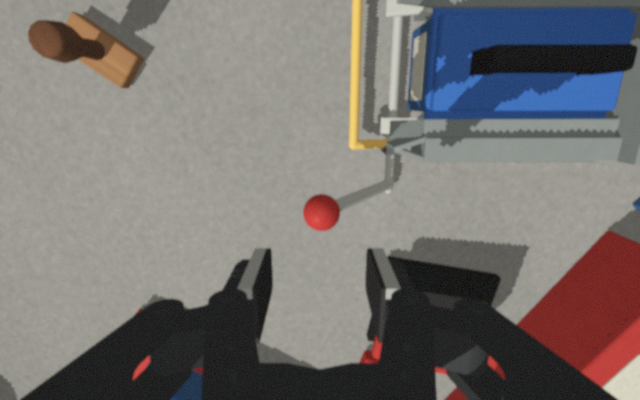

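All three boxes are home. The knob is at (321,212), in line with the fingers, and the lever is forward. Straddling the knob and swinging it back.

Call:
jog_arm --pt "0 0 0.024 0 0 0 0.5" --pt "0 0 0.024 0 0 0 0.5" --pt "0 0 0.024 0 0 0 0.5" --pt "0 0 0.024 0 0 0 0.5" --pt "0 0 0 0 0 0 0.37" --pt "0 0 0 0 0 0 0.37" --squeeze 20

```text
t: 39.15
tool_pos: [0.6007, -0.0379, 0.098]
tool_rot: [0.474, 0.881, 0.001, 0.0]
wrist_force: [-0.2, 0.6, 1.0]
finger_gap: 0.0317
finger_force: 0.1
```

Call:
jog_arm --pt "0 0.018 -0.011 0 0 0 0.37" --pt "0 0.02 -0.007 0 0 0 0.37" --pt "0 0.021 -0.003 0 0 0 0.37" --pt "0 0.021 0.001 0 0 0 0.37" --pt "0 0.02 0.005 0 0 0 0.37" --pt "0 0.019 0.009 0 0 0 0.37" --pt "0 0.008 0.006 0 0 0 0.37" --pt "0 0.003 0.002 0 0 0 0.37" --pt "0 0 0 0 0 0 0.37"

```text
t: 40.05
tool_pos: [0.7086, 0.0326, 0.0962]
tool_rot: [0.475, 0.88, 0.001, 0.0]
wrist_force: [0.3, 0.1, 0.2]
finger_gap: 0.0316
finger_force: 0.2
```

```bash
python3 - <<'E'
from h import *
knob(imaging.read_camera("scene"))
s=env.read_state();print(s["wrist_force"],local(Q,s["tool_pos"]),s["tool_pos"])
E
```

```text
knob local [-0.00941894 -0.19254238] z 0.09911200304922498 0.10837713902176571 11
[-0.15817508 -0.17084786 -0.11355645] [-0.00523487 -0.19934396] [0.70866002 0.03238058 0.09662481]
```

Call:
jog_arm --pt "0 0.003 0.002 0 0 0 0.37" --pt "0 0.002 0.001 0 0 0 0.37" --pt "0 0 0 0 0 0 0.37"

```text
t: 40.4
tool_pos: [0.711, 0.0335, 0.0946]
tool_rot: [0.475, 0.88, -0.001, -0.0]
wrist_force: [-22.8, -9.5, 22.6]
finger_gap: 0.0316
finger_force: 16.4
```

Call:
jog_arm --pt "0 0.002 0.001 0 0 0 0.37" --pt "0 0.001 0.001 0 0 0 0.37" --pt "0 0 0 0 0 0 0.37"

```text
t: 40.7
tool_pos: [0.7119, 0.034, 0.0938]
tool_rot: [0.476, 0.88, -0.002, -0.001]
wrist_force: [-40.9, -17.2, 43.0]
finger_gap: 0.0317
finger_force: 30.1
```

Call:
jog_arm --pt "0 -0.006 -0.003 0 0 0 0.4" --pt "0 -0.002 -0.002 0 0 0 0.45" --pt "0 0 0 0 0 0 0.45" --pt "0 0 -0.025 0 0 0 0.45" --pt "0 0 -0.03 0 0 0 0.45" --pt "0 0 -0.03 0 0 0 0.45" --pt "0 0 -0.03 0 0 0 0.45"

```text
t: 41.4
tool_pos: [0.7088, 0.0325, 0.2124]
tool_rot: [0.475, 0.88, 0.001, 0.0]
wrist_force: [0.1, 0.3, 0.5]
finger_gap: 0.0381
finger_force: 0.0
```

Call:
jog_arm --pt "0.025 -0.025 -0.005 0 0 0 0.45" --pt "0.025 -0.025 -0.005 0 0 0 0.45" --pt "0.025 -0.025 0 0 0 0 0.45" --pt "0.025 -0.025 0 0 0 0 0.45" --pt "0 0 0 0 0 0 0.45"

```text
t: 41.9
tool_pos: [0.5666, 0.0619, 0.2212]
tool_rot: [0.474, 0.88, 0.001, -0.0]
wrist_force: [1.0, -0.7, -0.8]
finger_gap: 0.0385
finger_force: 0.0
```

```bash
python3 - <<'E'
from h import *
print(env.read_state()["tool_pos"])
inrack()
p=imaging.read_camera("top");boxes(cloud(p),p["frame"]);knob(p)
p=imaging.read_camera("scene");knob(p);f=p["frame"][60:380,110:590];cv2.imwrite("pics/s5.png",cv2.resize(f,(800,533),interpolation=3))
E
```

```text
[0.56660132 0.06185675 0.22123898]
bay 1 0  
bay 2 0  
bay 3 686 [-62.6 -58.6  56.9  60.6] [0.092 0.121]
box blue 814 [ 619.2 -328.8  119.3   78.2    4.4] handle 73 [ 619.  -326.1   73.3    9.2    4.4]
knob local [-0.00981765 -0.20361696] z 0.10533496408170054 0.10983649622216718 21
knob local [ 3.48589955e-05 -1.99503563e-01] z 0.10199723583558341 0.10996909453797143 59
```

View pics/s5.png

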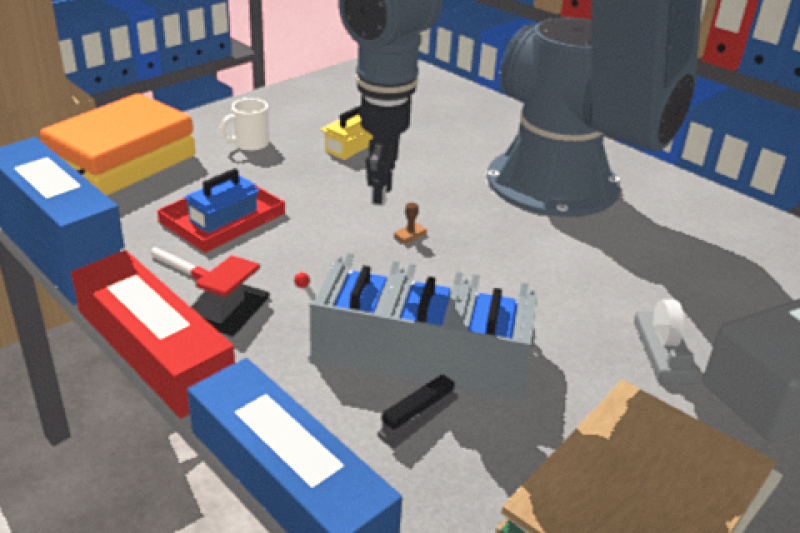

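Three boxes sit home in the rack, the full one stands in the tray, and the lever is back with the knob at (302,281), as at the start. The bystanders look undisturbed, so I'm handing in.

```bash
python3 - <<'E'
from h import *
print(workorder.hand_in())
E
```

```text
the job is handed in; nothing more can be done
None
```

Handed in at about 42 s: the full box (about 5.7 N on lifting) stands upright in the red issue tray, the three empty ones are home in the rack's bays, and the lever is fully back with the keeper locked. The last push on the lever reached about 62 N at the wrist against its stop, under the 120 N wrist limit. The hand-in gave no verdict.

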